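# Load round tag blanks from the pocket tray into the marking fixture

## Task

Load the marking fixture: move every round brass blank that is in the grey pocket tray into a lane of its own, sliding it along the lane under the red sprung clip until it lies flat and fully home against the stop and the clip has snapped down behind it. The blanks lie flush in their pockets, so press the overhanging side of a blank to tip it up against its pocket wall and take it by the raised edge. When all are loaded, press the yellow button to report ready; leave the handheld terminal, the pen and the power brick alone.

Things in the scene. Friction and masses are not known exactly. Their poses are not given: they have to be found in the camera images.
- pocket_tray: Grey plastic tray with three pockets in a row, 60 x 171 x 40 mm with 4 mm rubber feet, fixed to the bench. Origin on its underside, below the front edge of the white ledge of the middle pocket; x points away from the robot, from the ledges across the tipping wells, y along the row, z up. Reaches from x = -29.5 to +30.5 mm, y = -85.5 to +85.5 mm.
- fixture: Aluminium plate 130 x 190 x 8 mm with three lanes, fixed. Origin on its underside below the middle lane's home point; x points into the lanes (away from the robot), z up. Plate from x = -86 to +44 mm; lane floor at z = 8 mm. Dark rails 8 mm high, 53 mm apart from x = -18 to the end stop at x = +25, widening to 56 mm at their open ends at x = -45; in front of that the plate is bare.
- pocket_1 (a point): Pocket 1 (at +y): point on the front top edge of its white ledge, mid-width, axes as the tray's. A stored blank lies flat on the ledge (9 mm long in x, top at this point, 35 mm above the bench) and on two white pads behind it, between small stops at its sides, its centre 2 mm to -x of this point, its top flush with the walls (53 mm apart in y), so its rim cannot be gripped. Behind the ledge the middle 30 mm are open, 25 mm deep.
- pocket_2 (a point): Pocket 2 (middle), 56 mm from pocket 1, alike. To +x of the point is the tipping well, 25 mm deep, closed by a leaning outer wall (18 mm from the ledge at the bottom, 22 mm at its top, which is 11 mm below the ledge top); 23 mm of the blank overhang it. Press the overhang down, about 20 mm to +x of the point, near its rim, to 8 mm below the point's height: the blank tips over the ledge, and its far edge slides down the well wall.
- pocket_3 (a point): Pocket 3 (at -y), 56 mm from pocket 2, alike. A tipped blank stays by itself, its far edge on the well floor, leaning against ledge and wall at about 60 degrees to the horizontal; its near edge stands about 19 mm above the ledge, towards the robot, free above and below for a finger on either face.
- lane_1_home (a point): Lane 1 (at +y): the place of a blank's centre when fully home against the stop, flat on the lane floor (11 mm above the bench), axes as the fixture's. Lay a blank on the bare plate with its centre 54 to 64 mm to -x of this point, in line with the lane to a few mm, then push it along +x to the stop.
- lane_2_home (a point): Home point of lane 2 (middle), 60 mm from lane 1, alike.
- lane_3_home (a point): Home point of lane 3 (at -y), 60 mm from lane 2, alike.
- clip_1 (a joint): Red sprung fork clip over lane 1, rad: 0 = down, grows as it rides up; hinged beyond the stop. Two prongs 5 mm wide, 21.5 mm either side of the lane's middle (38 mm free between them), at most 26 mm above the bench. Their sloped lead-ins begin 35 mm to -x of the home point and come down to 1.5 mm above the lane floor at 22 to 18 mm to -x of it.
- clip_2 (a joint): Clip over lane 2, as clip_1. A blank pushed along the lane lifts the clip to about 0.08 rad against its spring (a push of 2 to 5 N); when the blank is home, the prongs snap down behind its shoulders and the joint reads 0 again.
- clip_3 (a joint): Clip over lane 3, as clip_1.
- blank_a_center (a point): Round brass tag blank, 50 mm diameter, 6 mm thick, about 0.1 kg, both faces alike; this point is its centre, z along its axis (up or down). Two or three of the three blanks are present; they are alike and any may go in any lane.
- blank_b_center (a point): Round brass tag blank, as blank a; may be absent.
- blank_c_center (a point): Round brass tag blank, as blank a; may be absent.
- ready_button (a joint): Yellow round push button, 28 mm diameter, in a black housing fixed to the bench, m: 0 = out, 0.006 = fully down (5 N); it springs back when released and counts as pressed beyond 0.003.
- ready_button_top (a point): Centre of the button's upper face; z up. Press straight down here. Beware to the right of the work: an upright monitor panel runs from about x 0.15, y 0.12 m to x 0.60, y 0.18 m, between 0.21 and 0.49 m above the bench; keep the arm clear of it.
- handheld_terminal: Black handheld terminal 178 x 84 x 26 mm, bystander; origin at the centre of its underside.
- gel_pen: Black and white pen, 141 x 12 x 13 mm, bystander; origin at the centre of its underside.
- usb_power_brick: Small black power brick 31 x 62 x 26 mm, bystander; origin at the centre of its underside.
Not all that is in view belongs to the job. What is shaped like the part that bears blank_b_center but pink is not meant.

How it is judged:
By the outcome, as a careful person would: the job done as asked, in the order asked, and still so for the second after the job is handed in, with the robot touching nothing.
Of blank_a, blank_b, blank_c only 2 to 3 are there at a start; the rules pass over those that are not, and their reading is None.
At some moment in a run one of blank_a, blank_b, blank_c may be knocked a few centimetres aside while the robot is not near it.
Once in a run the grip may slacken for a moment while it holds something.
It also fails if it takes over 210 s, if anything falls off the work surface, if the arm or the gripper's body presses on something with over 40 N, if the wrist force passes 120 N, or if a joint passes its speed limit or range.

## Robot

A 6-joint arm with a two-finger parallel gripper is mounted at the origin on a cart in front of the work surface, level with it; the furniture and walls round the work are solid. World frame = base frame: x ahead of the robot, y to its left, z up, the work surface at z = 0. Lengths are in m, angles in rad, forces in N, time in s.
With the tool pointing down it reaches from about 0.25 to 0.85 m from the base axis. Payload 12.5 kg.
Tool frame: the origin (TCP) lies between the finger pads; the fingertips stand 8 mm ahead of it and the grasp point (between the pads) lies 11 mm behind it; z points along the fingers, y is the line along which they close (so a half turn about z gives the same grasp; the last joint's range is limited). The gripper opens to 93 mm and grips with 3 to 60 N. Pads are 15 mm wide; open, the fingers measure 128 mm over their backs; the gripper's body (75 mm by 188 mm) begins 65 mm behind the grasp point.
Start: joints at [1.232, 0.351, 1.652, -0, 1.139, -0.085], TCP at [0.138, 0.532, 0.196] pointing down, gripper open.
Joint ranges: [-2.75, 2.75], [-0.79, 2.1], [0.01, 2.65], [-1.57, 4.71], [0.07, 3.14], [-2.87, 2.87]. Speed limits (rad/s): [2.22, 2.22, 2.79, 3.14, 3.14, 3.14].

## Interface

Orientations are given as [roll, pitch, yaw] about the fixed x, y, z axes, in that order (R = Rz(yaw) Ry(pitch) Rx(roll)).
In Python, from plant import sensors, grab_frame, calibration, env gives the robot as it stands.
- The arm moves only by the shell command python3 -m pendant 'ROWS' [FORCE]. ROWS is a JSON object of lists of equal length, an entry for each row: "hand": the opening, from 0 (shut) to 1 (fully open); "offset": the shift along the tool's x, y, z as a fraction of full scale, a list of three; "angular": the turn, a rotation vector about the tool's x, y, z as a fraction of full scale, a list of three. A call has exactly 10 rows; each row shifts and turns the commanded pose from where the row before left it, along the tool's axes as they then stand; what a row does not reach is not made up. Full scale, the value 1, is 500 mm for a shift and 0.1 rad for a turn. A row lasts 1/8 s, in which the tool goes at most 62.5 mm and 10.7 degrees, less where a joint would pass 70% of its speed; a pose out of reach is approached as far as the arm can. A call with a number of a shift or a turn outside -1 to 1 is refused whole. A call with a gripper value outside its range is refused whole. The fingers move at their own pace and stop on an object; FORCE is the grip in N (left out, the last holds). Time passes only in rows, so rows that do not move let the fingers close, or fill a call up. It gives the time, the measured TCP pose, the force, the opening and the grip force at its end, in the units of the state.
- sensors.state(): the state, without advancing time (a new reading comes with each control period).
- grab_frame(name): name is "scene" or "top" or "wrist"; returns (picture, depth): 420x560x3 uint8, red, green, blue; 420x560 float32, m along the optical axis (not along the pixel's ray), 0 where there is no reading.
- calibration(name): a dict with "intrinsics" (3x3 intrinsics, pixels), "extrinsics" (4x4, takes a point from camera to world coordinates). Camera axes: x right, y down, z forward; pixel columns grow to the right and rows downward; lengths in m; the calibration is good to about 2 mm. A picture is of the moment at which its call begins: read the wrist's pose just before it. calibration takes no time and is no camera call; for the wrist camera it gives the pose at the moment of the call.
- env.sign_off(): hands the job in; it is judged then, once.
The state is a dict: "t": time; "q": joint angles; "qd": joint speeds; "effort": joint torques, N m; "eef_pos": TCP position; "tool_rot": TCP orientation; "ft_force": force on the tool from outside, world axes, zero at the start; "ft_torque": the same for the moment, N m; "gripper_width": opening from 0.0 (shut) to 1.0 (fully open); "grip_force": force on a finger pad.
Only numpy, scipy, OpenCV 4.12 (cv2) and the standard library are available. Lean on these libraries where they do the work, as an engineer would, in place of code of your own. Each camera call takes 0.05 s, during which the arm holds its last target. There are 200 camera calls.

## Working session

There is one attempt and no reset: what is moved stays moved. The work goes in short steps, Python scripts to look and compute and a shell command to move; the robot and the scene stay as the last step left them, time stands still between calls to the robot, and variables do not carry over. Pictures are saved under pics/ and viewed, at most 14 in all, crops included, and the job is handed in when it is done.

```bash
ls; mkdir -p pics; cat > h.py <<'E'
import numpy as np, cv2, json
from plant import sensors, grab_frame, calibration, env
from scipy.spatial.transform import Rotation as R
def shot(n,fn=None):
    c=calibration(n); im,d=grab_frame(n)
    if fn: cv2.imwrite('pics/'+fn,im[:,:,::-1]); np.savez('pics/'+fn+'.npz',im=im,d=d,K=c['intrinsics'],T=c['extrinsics'])
    return im,d,np.array(c['intrinsics']),np.array(c['extrinsics'])
def onplane(uv,K,T,z):
    uv=np.atleast_2d(uv); r=np.c_[uv,np.ones(len(uv))]@np.linalg.inv(K).T@T[:3,:3].T
    return T[:3,3]+r*((z-T[2,3])/r[:,2])[:,None]
def cloud(d,K,T):
    v,u=np.mgrid[:d.shape[0],:d.shape[1]]
    p=np.stack([(u-K[0,2])/K[0,0]*d,(v-K[1,2])/K[1,1]*d,d],-1)
    return p@T[:3,:3].T+T[:3,3]
def proj(p,K,T):
    q=(np.atleast_2d(p)-T[:3,3])@T[:3,:3]@K.T
    return q[:,:2]/q[:,2:]
E
python3 - <<'E'
from h import *
for n in ('scene','top'):
    im,d,K,T=shot(n,n+'0.png'); print(n,K.round(1).tolist(),T.round(3).tolist())
print(sensors.state())
E
```

```text
pics
scene [[446.5, 0.0, 276.1], [0.0, 446.5, 207.1], [0.0, 0.0, 1.0]] [[-0.879, -0.248, 0.408, 0.157], [-0.477, 0.456, -0.751, 1.026], [0.001, -0.855, -0.519, 0.493], [0.0, 0.0, 0.0, 1.0]]
top [[380.5, 0.0, 277.0], [0.0, 380.5, 218.8], [0.0, 0.0, 1.0]] [[0.123, -0.968, 0.219, 0.329], [-0.992, -0.121, 0.025, 0.374], [0.002, -0.22, -0.976, 0.9], [0.0, 0.0, 0.0, 1.0]]
{'t': 0.1, 'q': array([ 1.23243160e+00,  3.51198003e-01,  1.65230814e+00, -1.98742125e-05,
        1.13908376e+00, -8.45938110e-02]), 'qd': array([-0.00045227, -0.0007462 , -0.00118996, -0.00158192,  0.00078268,
        0.00099587]), 'effort': array([-1.82845720e-04, -4.98016942e+01, -2.85705006e+01,  6.99682371e-02,
        2.39149859e-02, -1.66045737e-05]), 'eef_pos': array([0.13795655, 0.5321027 , 0.19596645]), 'tool_rot': array([-3.14059744e+00, -6.62830960e-05,  2.88783003e+00]), 'ft_force': array([-0.21621601,  0.30153828,  0.03975893]), 'ft_torque': array([-0.00232167,  0.0483076 ,  0.02385139]), 'grip_force': 0.0, 'gripper_width': 1.001593637658121}
```

View pics/scene0.png

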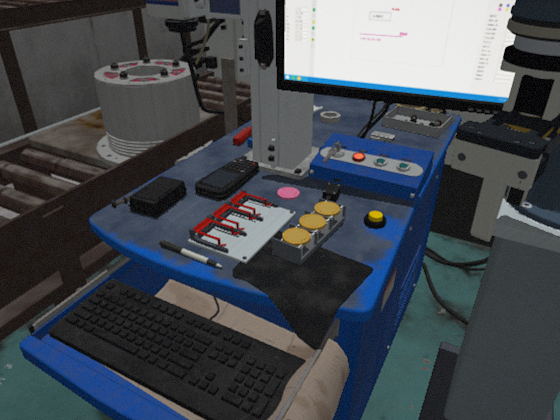

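View pics/top0.png

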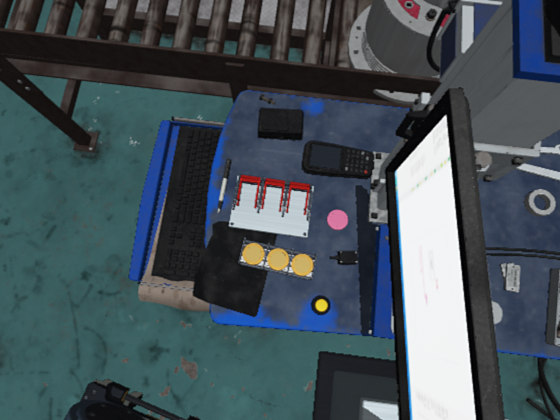

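Both pictures show three brass blanks in the grey tray (top view px (254,253), (278,258), (302,264)). A pink disc lies at (338,219), which is the decoy. The fixture with its red clips is around (270,205), and the yellow button is at (321,305). The terminal (338,158), pen (225,180) and power bricks (280,123)/(345,257) must be left alone. Other brass-like candidates: only the yellow button, and it is smaller and sits on a black housing.

```bash
cat > m.py <<'E'
from h import *
im,d,K,T=[np.load('pics/top0.png.npz')[k] for k in('im','d','K','T')]
P=cloud(d,K,T); hsv=cv2.cvtColor(im,cv2.COLOR_RGB2HSV)
roi=np.zeros(d.shape,bool); roi[160:330,200:350]=1
def comps(m,a=20):
    n,l,s,c=cv2.connectedComponentsWithStats((m&roi).astype(np.uint8))
    for i in range(1,n):
        if s[i,4]>a: yield c[i].round(1),s[i,4],np.median(P[l==i],0).round(4),s[i,:4]
H,S,V=[hsv[...,i].astype(int) for i in range(3)]
for nm,m in(('brass',(H>12)&(H<35)&(S>90)&(V>120)),('red',((H<6)|(H>172))&(S>150)&(V>80)),('plate',(S<40)&(V>140))):
    for c in comps(m): print(nm,*c, onplane(c[0],K,T,.041)[0].round(4))
m=((S<40)&(V>140)&roi).astype(np.uint8); 
im2=cv2.resize(im[165:320,205:355],None,fx=5,fy=5,interpolation=cv2.INTER_CUBIC)[:600]
cv2.imwrite('pics/c.png',im2[:,:,::-1])
E
python3 m.py
```

```text
brass [253.1 253.4] 384 [0.4346 0.44   0.0408] [242 243  23  22] [0.4345 0.4399 0.041 ]
brass [277.6 258.8] 389 [0.4294 0.3832 0.041 ] [267 248  22  23] [0.4292 0.3833 0.041 ]
brass [301.9 264.5] 386 [0.4232 0.3276 0.0409] [291 254  23  22] [0.4232 0.3274 0.041 ]
brass [321.  304.8] 126 [0.3407 0.2738 0.0213] [315 299  13  13] [0.3404 0.276  0.041 ]
red [249.2 183.8] 205 [0.6102 0.4726 0.0252] [237 175  24  33] [0.597  0.4717 0.041 ]
red [273.9 185.5] 183 [0.6102 0.4142 0.0256] [262 178  23  25] [0.6001 0.4133 0.041 ]
red [298.5 189.8] 185 [0.6089 0.354  0.0257] [287 182  23  33] [0.5967 0.3545 0.041 ]
plate [222.3 189.1] 74 [0.5862 0.538  0.0108] [219 178   7  23] [0.5762 0.5327 0.041 ]
plate [270.5 212.2] 2754 [0.5379 0.4138 0.0078] [229 183  80  54] [0.5347 0.413  0.041 ]
plate [263.7 264. ] 40 [0.4135 0.4134 0.0368] [258 261  12   7] [0.4137 0.413  0.041 ]
plate [288.  269.5] 38 [0.4084 0.3553 0.0364] [283 267  10   6] [0.4082 0.3572 0.041 ]
```

View pics/c.png

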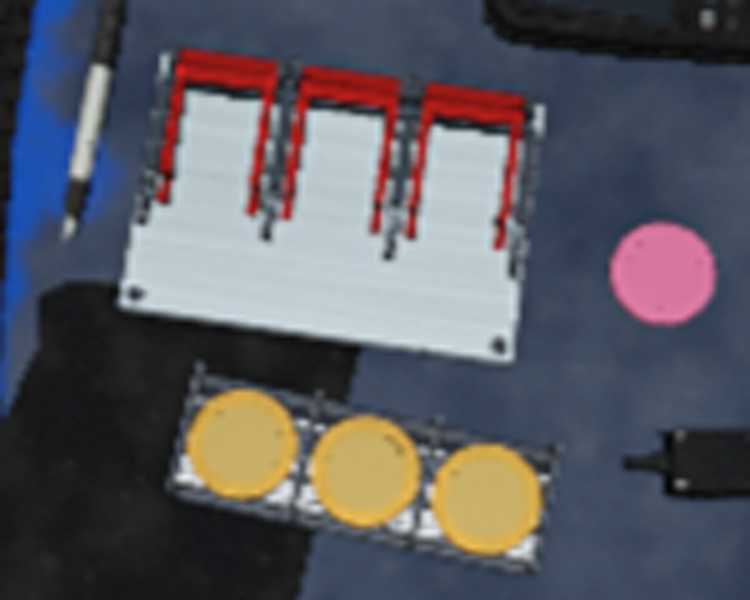

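The crop confirms three brass blanks in the three pockets, with the pink disc lying loose to the right. Next I'll get the move numbers for a close look.

```bash
cat > go.py <<'E'
# usage: go.py x y z roll pitch yaw -> rotvec first (units of 0.1 rad), then shift in the turned tool frame (units of 500 mm)
import sys
from h import *
def go(t,note=''):
    s=sensors.state(); A=R.from_euler('xyz',s['tool_rot']); B=R.from_euler('xyz',t[3:])
    print(note,'turn',((A.inv()*B).as_rotvec()/.1).round(2),'shift/500mm',(B.inv().apply(np.array(t[:3])-s['eef_pos'])/.5).round(4))
if __name__=='__main__': go([float(a) for a in sys.argv[1:]])
E
python3 go.py .45 .39 .30 3.1416 0 3.04
```

```text
turn [-0.01 -0.   -1.52] shift/500mm [-0.6497 -0.2194 -0.2081]
```

```bash
python3 -m pendant '{"hand":[0,0,0,0,0,0,0,0,0,0],"offset":[[0,0,-0.1],[0,0,-0.1],[-0.08,-0.027,0],[-0.08,-0.027,0],[-0.08,-0.027,0],[-0.08,-0.027,0],[-0.08,-0.027,0],[-0.08,-0.027,0],[-0.085,-0.029,0],[-0.085,-0.028,0]],"angular":[[0,0,-0.76],[0,0,-0.76],[0,0,0],[0,0,0],[0,0,0],[0,0,0],[0,0,0],[0,0,0],[0,0,0],[0,0,0]]}' 20
python3 - <<'E'
from h import *
im,d,K,T=shot('wrist','w0.png'); print(K.round(1).tolist(),T.round(3).tolist(),sensors.state()['q'].round(2))
E
```

```text
t: 1.35
eef_pos: [0.4514, 0.3896, 0.2961]
tool_rot: [-3.141, -0.0, 3.04]
ft_force: [0.2, 1.1, -0.5]
gripper_width: 0.012
grip_force: 0.0
[[350.8, 0.0, 277.5], [0.0, 350.8, 215.2], [0.0, 0.0, 1.0]] [[0.102, 0.954, 0.283, 0.371], [0.995, -0.098, -0.028, 0.399], [0.001, 0.284, -0.959, 0.484], [0.0, 0.0, 0.0, 1.0]] [ 0.63  0.36  1.39 -0.    1.39 -0.84]
```

View pics/w0.png

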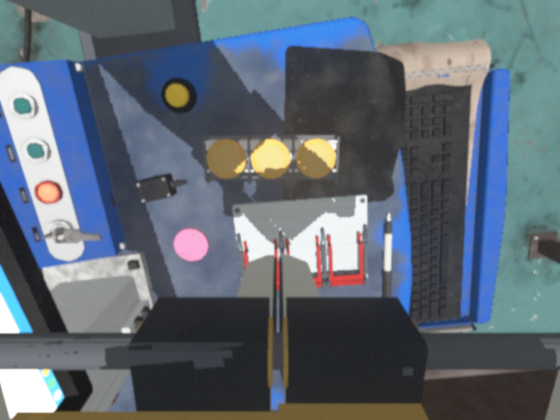

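Wrist view: the blanks are at (227,158), (271,158) and (316,158) and the plate's front edge runs (233,205)–(366,197). The pink disc is at (191,245) and the button at (178,95). Measuring.

```bash
cat > w.py <<'E'
from h import *
def brass(im,d,K,T,amin=100):
    hsv=cv2.cvtColor(im,cv2.COLOR_RGB2HSV); H,S,V=[hsv[...,i].astype(int) for i in range(3)]
    m=((H>12)&(H<35)&(S>90)&(V>60)).astype(np.uint8); P=cloud(d,K,T)
    n,l,s,c=cv2.connectedComponentsWithStats(m); o=[]
    for i in range(1,n):
        p=np.median(P[(l==i)&(d>0)],0) if ((l==i)&(d>0)).any() else np.zeros(3)
        if s[i,4]>amin and p[2]<.12 and .2<p[0]<.75: 
            cn=cv2.findContours((l==i).astype(np.uint8),0,2)[0][0]; e=cv2.fitEllipse(cn)
            o.append((np.array(e[0]),p,np.array(e[1]),s[i,4]))
    return o
if __name__=='__main__':
    im,d,K,T=[np.load('pics/w0.png.npz')[k] for k in('im','d','K','T')]
    for c,p,e,a in brass(im,d,K,T): print(c.round(1),e.round(1),a,p.round(4),onplane(c,K,T,max(p[2],.01))[0].round(4))
    hsv=cv2.cvtColor(im,cv2.COLOR_RGB2HSV);P=cloud(d,K,T)
    m=(hsv[...,1]<45)&(hsv[...,2]>90)&(abs(P[...,2]-.008)<.005)
    m[:190]=0;m[300:]=0;m[:,:225]=0;m[:,375:]=0
    # front edge: first plate row per column
    us=np.arange(245,358); vs=np.array([np.argmax(m[:,u]) for u in us])
    k=vs>0; f=onplane(np.c_[us,vs][k]-[0,.5],K,T,.008)
    g=cv2.fitLine(f[:,:2].astype(np.float32),cv2.DIST_HUBER,0,.01,.01).ravel(); print('front edge',g.round(4),len(f),'yaw',np.arctan2(-g[0]*np.sign(g[1]),abs(g[1])))
    for v in(210,215,220,225,230):
        u=np.flatnonzero(m[v]); print(v,u.min(),u.max(),onplane([[u.min()-.5,v],[u.max()+.5,v]],K,T,.008).round(4).tolist())
E
python3 w.py
```

```text
[176.6  94.9] [23.6 25.9] 509 [0.3388 0.2758 0.021 ] [0.3387 0.2757 0.021 ]
[226.1 158.5] [37.7 39.4] 1215 [0.4212 0.329  0.0408] [0.4211 0.3289 0.0408]
[270.  158.3] [38.7 39.2] 1195 [0.4272 0.3839 0.0409] [0.4265 0.3839 0.0409]
[315.6 157.9] [38.5 38.9] 1219 [0.432  0.4409 0.0409] [0.4319 0.4409 0.0409]
[ 46.6 191.8] [12.4 14.4] 152 [0.4376 0.1043 0.0584] [0.4373 0.1043 0.0584]
front edge [0.0137 0.9999 0.4914 0.4197] 113 yaw -0.013665514
210 233 366 [[0.4974, 0.3224, 0.008], [0.5167, 0.5103, 0.008]]
215 233 366 [[0.5047, 0.3214, 0.008], [0.5241, 0.5101, 0.008]]
220 234 366 [[0.5122, 0.3218, 0.008], [0.5315, 0.5099, 0.008]]
225 235 362 [[0.5197, 0.3222, 0.008], [0.5384, 0.504, 0.008]]
230 235 362 [[0.5272, 0.3211, 0.008], [0.546, 0.5037, 0.008]]
```

```bash
python3 go.py .4499 .3813 .035 3.1416 0 3.043;python3 go.py .4552 .4383 .08 3.1416 0 3.043;python3 go.py .4441 .3261 .08 3.1416 0 3.043
```

```text
turn [-0.01  0.01 -0.06] shift/500mm [ 0.0095 -0.013   0.5213]
 turn [-0.01  0.01 -0.06] shift/500mm [0.0102 0.1014 0.4313]
 turn [-0.01  0.01 -0.06] shift/500mm [ 0.0102 -0.124   0.4313]
```

```bash
python3 -m pendant '{"hand":[0,0,0,0,0,0,0,0,0,0],"offset":[[0.0095,-0.013,0.1],[0,0,0.1],[0,0,0.1],[0,0,0.1],[0,0,0.05],[0,0,0.03],[0,0,0.014],[0,0,0.014],[0,0,0.0133],[0,0,0]],"angular":[[0,0,-0.06],[0,0,0],[0,0,0],[0,0,0],[0,0,0],[0,0,0],[0,0,0],[0,0,0],[0,0,0],[0,0,0]]}'
python3 -m pendant '{"hand":[0,0,0,0,0,0,0,0,0,0],"offset":[[0,0,-0.02],[0,0,-0.05],[0,0,-0.1],[0,0,-0.1],[0,0,-0.1],[0,0,-0.1],[0,0,0],[0,0,0],[0,0,0],[0,0,0]],"angular":[[0,0,0],[0,0,0],[0,0,0],[0,0,0],[0,0,0],[0,0,0],[0,0,0],[0,0,0],[0,0,0],[0,0,0]]}'
python3 - <<'E'
from h import *
im,d,K,T=shot('wrist','w1.png'); cv2.imwrite('pics/w1c.png',cv2.resize(im[100:260,160:400],None,fx=3,fy=3)[:,:,::-1])
E
```

```text
t: 2.65
eef_pos: [0.4448, 0.3844, 0.0357]
tool_rot: [-3.141, -0.0, 3.046]
ft_force: [-0.2, 0.6, -0.1]
gripper_width: 0.001
grip_force: 0.0
t: 3.9
eef_pos: [0.4446, 0.3842, 0.2698]
tool_rot: [-3.14, -0.001, 3.046]
ft_force: [-0.2, 0.4, -0.5]
gripper_width: 0.007
grip_force: 0.0
```

View pics/w1c.png

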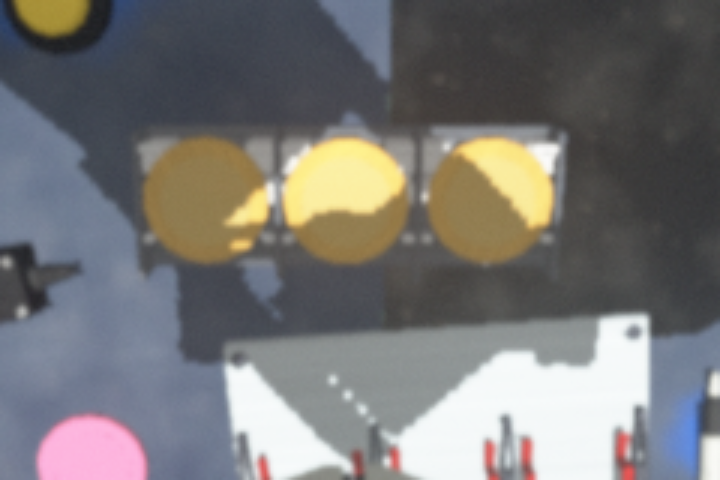

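The picture shows all three blanks still lying flat: (206,200), (346,200) and (490,200) in the crop. The press landed about 5 mm short in x, so I'll check how repeatable the readings are.

```bash
python3 - <<'E'
from h import *
from w import brass
for i in range(4):
    im,d,K,T=shot('wrist'); s=sensors.state(); print(s['t'],s['eef_pos'].round(4),s['tool_rot'].round(4),T[:3,3].round(4))
for c,p,e,a in brass(im,d,K,T): print(c.round(1),e.round(1),p.round(4),onplane(c,K,T,max(p[2],.01))[0].round(4))
E
python3 go.py .4499 .3813 .035 3.1416 0 3.043
```

```text
4.0 [0.4448 0.3843 0.2702] [-3.1409e+00 -7.0000e-04  3.0458e+00] [0.3642 0.3931 0.458 ]
4.05 [0.4448 0.3844 0.2703] [-3.1411e+00 -5.0000e-04  3.0458e+00] [0.3642 0.3931 0.4582]
4.1 [0.4448 0.3844 0.2704] [-3.1412e+00 -5.0000e-04  3.0457e+00] [0.3642 0.3931 0.4583]
4.15 [0.4448 0.3844 0.2706] [-3.1414e+00 -2.0000e-04  3.0458e+00] [0.3642 0.3931 0.4584]
[176.4  98.5] [24.9 27.2] [0.3387 0.2757 0.0212] [0.3386 0.2757 0.0212]
[228.2 165.9] [39.9 41.4] [0.421  0.3287 0.0408] [0.421  0.3289 0.0408]
[274.8 166. ] [40.3 41.1] [0.4299 0.3844 0.0409] [0.4264 0.3842 0.0409]
[322.5 165.9] [40.1 41.1] [0.432  0.4408 0.041 ] [0.4317 0.4408 0.041 ]
[ 38.7 200.3] [14.3 16.8] [0.4382 0.1043 0.0579] [0.4375 0.1043 0.0579]
 turn [-0.   -0.    0.03] shift/500mm [-0.0107 -0.0052  0.4712]
```

```bash
python3 -m pendant '{"hand":[0,0,0,0,0,0,0,0,0,0],"offset":[[-0.0115,-0.0052,0.1],[0,0,0.1],[0,0,0.1],[0,0,0.1],[0,0,0.03],[0,0,0],[0,0,0.012],[0,0,0.012],[0,0,0.01],[0,0,0.008]],"angular":[[0,0,0.03],[0,0,0],[0,0,0],[0,0,0],[0,0,0],[0,0,0],[0,0,0],[0,0,0],[0,0,0],[0,0,0]]}'
python3 - <<'E'
from h import *
for i in range(3):
    im,d,K,T=shot('scene'); s=sensors.state(); print(s['t'],s['eef_pos'].round(4),s['ft_force'].round(1))
cv2.imwrite('pics/s1.png',cv2.resize(im[170:270,170:390],None,fx=3.5,fy=3.5)[:,:,::-1])
E
```

```text
t: 5.4
eef_pos: [0.4504, 0.3813, 0.0346]
tool_rot: [3.142, 0.0, 3.043]
ft_force: [-0.2, -0.3, -0.3]
gripper_width: 0.007
grip_force: 0.0
5.45 [0.4501 0.3811 0.0342] [0.  0.5 0.5]
5.5 [0.4502 0.3812 0.0344] [-0.1  0.3  0.3]
5.55 [0.4503 0.3813 0.0346] [-0.  -0.5 -0.5]
```

View pics/s1.png

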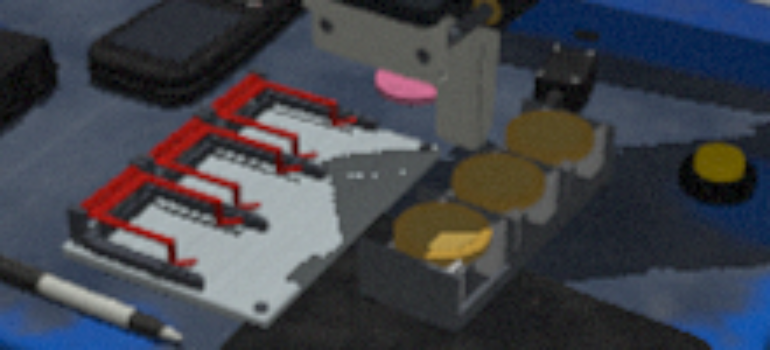

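The scene crop shows the fingers at (465,140), seemingly past the tray on its far (+x) side, with all blanks flat. I'll check where the tip really is.

```bash
python3 - <<'E'
from h import *
c=calibration('scene');K,T=np.array(c['intrinsics']),np.array(c['extrinsics'])
im,d=grab_frame('scene')
e=sensors.state()['eef_pos']; print('tcp',e)
for q in (e-[0,0,.008],e,e-[-.02,0,.008],[.4272,.3838,.041],[.4503,.3813,.041]):
    p=proj(q,K,T)[0]; print(p.round(1),((p-[170,170])*3.5).round(0))
P=cloud(d,K,T)
for (a,b) in ((465,60),(465,90),(465,120),(450,130),(480,130),(500,180),(460,190),(560,130)):
    u,v=int(170+a/3.5),int(170+b/3.5); print((a,b),P[v,u].round(4),im[v,u])
E
```

```text
tcp [0.45036359 0.38128953 0.03476866]
[302.1 223.7] [462. 188.]
[302.3 220.1] [463. 175.]
[292.7 220.9] [429. 178.]
[313.1 221.2] [501. 179.]
[302.4 217.4] [463. 166.]
(465, 60) [0.4445 0.4003 0.1166] [89 89 85]
(465, 90) [0.4439 0.4005 0.1007] [92 91 84]
(465, 120) [0.4445 0.3977 0.0805] [89 90 84]
(450, 130) [0.4521 0.3983 0.0723] [93 94 90]
(480, 130) [0.4422 0.3803 0.0656] [77 79 75]
(500, 180) [0.4298 0.3828 0.0401] [85 72 32]
(460, 190) [0.442  0.4046 0.0422] [93 74 36]
(560, 130) [0.4193 0.3214 0.0408] [86 72 40]
```

```bash
python3 - <<'E'
from h import *
im,d=grab_frame('scene'); im2,_=grab_frame('top'); 
a=cv2.resize(im[190:240,275:340],None,fx=8,fy=8,interpolation=cv2.INTER_CUBIC); a=cv2.convertScaleAbs(a,alpha=1.6)
cv2.imwrite('pics/s2.png',a[:,:,::-1])
P=cloud(d,*[np.array(calibration('scene')[k]) for k in('intrinsics','extrinsics')])
for u in (299,303,307): print(u,[tuple((P[v,u]*1000).round().astype(int)) for v in range(200,226,2)])
E
```

```text
299 [(np.int64(450), np.int64(400), np.int64(89)), (np.int64(451), np.int64(397), np.int64(83)), (np.int64(450), np.int64(398), np.int64(79)), (np.int64(450), np.int64(398), np.int64(75)), (np.int64(450), np.int64(398), np.int64(70)), (np.int64(454), np.int64(390), np.int64(61)), (np.int64(491), np.int64(310), np.int64(2)), (np.int64(488), np.int64(315), np.int64(1)), (np.int64(486), np.int64(320), np.int64(-1)), (np.int64(482), np.int64(328), np.int64(0)), (np.int64(478), np.int64(337), np.int64(1)), (np.int64(451), np.int64(394), np.int64(37)), (np.int64(457), np.int64(381), np.int64(24))]
303 [(np.int64(443), np.int64(397), np.int64(89)), (np.int64(442), np.int64(399), np.int64(86)), (np.int64(442), np.int64(399), np.int64(82)), (np.int64(443), np.int64(396), np.int64(76)), (np.int64(442), np.int64(398), np.int64(73)), (np.int64(443), np.int64(395), np.int64(67)), (np.int64(446), np.int64(388), np.int64(58)), (np.int64(481), np.int64(311), np.int64(0)), (np.int64(451), np.int64(377), np.int64(42)), (np.int64(448), np.int64(383), np.int64(41)), (np.int64(445), np.int64(390), np.int64(42)), (np.int64(442), np.int64(396), np.int64(42)), (np.int64(440), np.int64(401), np.int64(41))]
307 [(np.int64(443), np.int64(380), np.int64(80)), (np.int64(442), np.int64(381), np.int64(76)), (np.int64(444), np.int64(377), np.int64(70)), (np.int64(443), np.int64(379), np.int64(67)), (np.int64(442), np.int64(380), np.int64(63)), (np.int64(442), np.int64(381), np.int64(60)), (np.int64(453), np.int64(355), np.int64(37)), (np.int64(453), np.int64(355), np.int64(33)), (np.int64(444), np.int64(374), np.int64(42)), (np.int64(441), np.int64(382), np.int64(43)), (np.int64(439), np.int64(385), np.int64(41)), (np.int64(436), np.int64(391), np.int64(40)), (np.int64(433), np.int64(398), np.int64(42))]
```

View pics/s2.png

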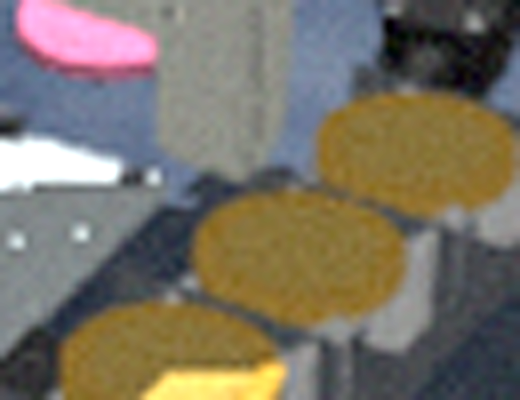

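The crop shows that the fingertips end above blank 2, at z≈0.06. With the hand shut, the tips sit well behind the stated place. I'll descend gently and watch the force.

```bash
python3 -m pendant '{"hand":[0,0,0,0,0,0,0,0,0,0],"offset":[[0,0,0.01],[0,0,0.01],[0,0,0],[0,0,0],[0,0,0],[0,0,0],[0,0,0],[0,0,0],[0,0,0],[0,0,0]],"angular":[[0,0,0],[0,0,0],[0,0,0],[0,0,0],[0,0,0],[0,0,0],[0,0,0],[0,0,0],[0,0,0],[0,0,0]]}'
cat > tip.py <<'E'
from h import *
im,d,K,T=shot('scene'); P=cloud(d,K,T); e=sensors.state()['eef_pos']
a=im.astype(int); g=(a.max(2)-a.min(2)<16)&(a.mean(2)>55)&(abs(P[...,0]-e[0])<.012)&(abs(P[...,1]-e[1])<.06)&(P[...,2]>.0)&(P[...,2]<.2)
z=P[g][:,2]; print('tcp',e.round(4),'lowest finger z',np.percentile(z,[1,3,10]).round(4),g.sum())
for lo in np.arange(.03,.12,.01):
    k=g&(P[...,2]>lo)&(P[...,2]<lo+.01)
    if k.sum()>3: print(lo.round(3),k.sum(),'y',P[k][:,1].min().round(3),P[k][:,1].max().round(3))
E
python3 tip.py
```

```text
t: 6.95
eef_pos: [0.4503, 0.3813, 0.0248]
tool_rot: [-3.142, -0.0, 3.043]
ft_force: [-0.0, 0.0, -0.0]
gripper_width: 0.002
grip_force: 0.0
tcp [0.4504 0.3813 0.0248] lowest finger z [0.0393 0.0408 0.0571] 489
0.03 9 y 0.354 0.414
0.04 11 y 0.35 0.418
0.05 47 y 0.37 0.398
0.06 73 y 0.369 0.4
0.07 75 y 0.367 0.4
0.08 74 y 0.369 0.401
0.09 66 y 0.37 0.401
0.1 70 y 0.366 0.402
0.11 44 y 0.373 0.403
```

```bash
python3 -m pendant '{"hand":[0,0,0,0,0,0,0,0,0,0],"offset":[[0,0,0.01],[0,0,0.004],[0,0,0.004],[0,0,0.004],[0,0,0.004],[0,0,0],[0,0,0],[0,0,0],[0,0,0],[0,0,0]],"angular":[[0,0,0],[0,0,0],[0,0,0],[0,0,0],[0,0,0],[0,0,0],[0,0,0],[0,0,0],[0,0,0],[0,0,0]]}'
python3 tip.py
```

```text
t: 8.25
eef_pos: [0.4504, 0.3813, 0.0118]
tool_rot: [3.142, 0.0, 3.043]
ft_force: [0.3, -0.5, 0.4]
gripper_width: 0.004
grip_force: 0.0
tcp [0.4503 0.3813 0.0118] lowest finger z [0.0346 0.0375 0.0426] 478
0.03 32 y 0.348 0.413
0.04 60 y 0.355 0.416
0.05 72 y 0.37 0.4
0.06 73 y 0.37 0.4
0.07 71 y 0.368 0.4
0.08 62 y 0.368 0.401
0.09 62 y 0.369 0.402
0.1 20 y 0.379 0.402
```

```bash
python3 -m pendant '{"hand":[0,0,0,0,0,0,0,0,0,0],"offset":[[0,0,0.004],[0,0,0.004],[0,0,0.004],[0,0,0.004],[0,0,0],[0,0,0],[0,0,0],[0,0,0],[0,0,0],[0,0,0]],"angular":[[0,0,0],[0,0,0],[0,0,0],[0,0,0],[0,0,0],[0,0,0],[0,0,0],[0,0,0],[0,0,0],[0,0,0]]}'
python3 tip.py; python3 - <<'E'
from h import *
im,d,K,T=shot('scene'); a=cv2.resize(im[170:270,220:380],None,fx=5,fy=5,interpolation=cv2.INTER_CUBIC); a=cv2.convertScaleAbs(a,alpha=1.6)
cv2.imwrite('pics/s3.png',a[:,:,::-1])
E
```

```text
t: 9.55
eef_pos: [0.4507, 0.3815, 0.004]
tool_rot: [3.141, 0.001, 3.043]
ft_force: [4.9, 0.9, 4.0]
gripper_width: 0.001
grip_force: 3.1
tcp [0.4506 0.3814 0.004 ] lowest finger z [0.0324 0.0358 0.0396] 459
0.03 48 y 0.348 0.414
0.04 78 y 0.359 0.415
0.05 74 y 0.369 0.401
0.06 68 y 0.369 0.401
0.07 71 y 0.369 0.401
0.08 62 y 0.369 0.401
0.09 30 y 0.378 0.402
```

View pics/s3.png

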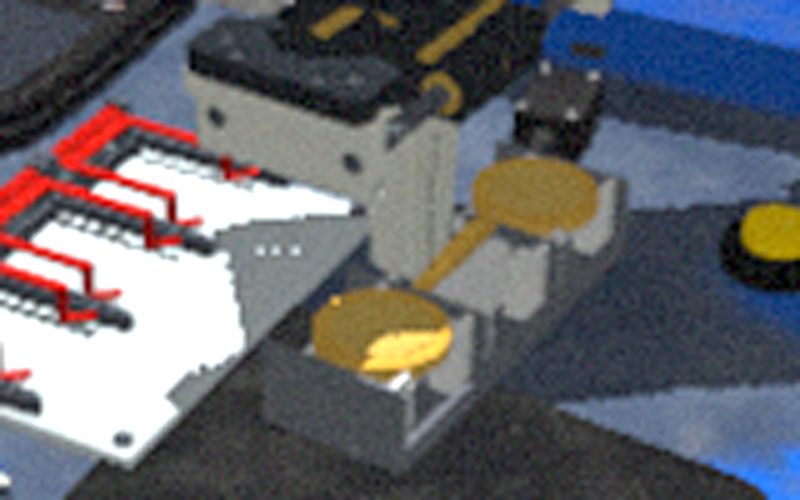

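Blank 2 is tipped up: its raised edge is at (455,255) in the crop, with the fingers behind it. With the hand shut, a TCP z of 0.004 puts the tip where it should be. Lift, and on to pockets 1 and 3.

```bash
python3 -m pendant '{"hand":[0,0,0,0,0,0,0,0,0,0],"offset":[[0,0,-0.05],[0,0,-0.07],[0,0,0],[0,0,0],[0,0,0],[0,0,0],[0,0,0],[0,0,0],[0,0,0],[0,0,0]],"angular":[[0,0,0],[0,0,0],[0,0,0],[0,0,0],[0,0,0],[0,0,0],[0,0,0],[0,0,0],[0,0,0],[0,0,0]]}'
python3 go.py .4554 .4382 .004 3.1416 0 3.043; python3 go.py .4441 .3262 .004 3.1416 0 3.043
```

```text
t: 10.9
eef_pos: [0.4504, 0.3813, 0.0638]
tool_rot: [3.142, 0.0, 3.043]
ft_force: [-0.6, -0.4, -0.4]
gripper_width: 0.002
grip_force: 0.0
 turn [ 0.  0. -0.] shift/500mm [0.0012 0.1142 0.1197]
 turn [ 0.  0. -0.] shift/500mm [ 0.0016 -0.1109  0.1197]
```

```bash
python3 -m pendant '{"hand":[0,0,0,0,0,0,0,0,0,0],"offset":[[0,0.0571,0],[0,0.0571,0],[0,0,0.04],[0,0,0.03],[0,0,0],[0,0,0.012],[0,0,0.012],[0,0,0.012],[0,0,0.014],[0,0,0]],"angular":[[0,0,0],[0,0,0],[0,0,0],[0,0,0],[0,0,0],[0,0,0],[0,0,0],[0,0,0],[0,0,0],[0,0,0]]}'
python3 -m pendant '{"hand":[0,0,0,0,0,0,0,0,0,0],"offset":[[0,0,-0.05],[0,0,-0.07],[0,-0.075,0],[0.001,-0.075,0],[0,-0.075,0],[0,0,0],[0,0,0],[0,0,0],[0,0,0],[0,0,0]],"angular":[[0,0,0],[0,0,0],[0,0,0],[0,0,0],[0,0,0],[0,0,0],[0,0,0],[0,0,0],[0,0,0],[0,0,0]]}'
python3 -m pendant '{"hand":[0,0,0,0,0,0,0,0,0,0],"offset":[[0,0,0.04],[0,0,0.03],[0,0,0],[0,0,0.012],[0,0,0.012],[0,0,0.012],[0,0,0.014],[0,0,0],[0,0,-0.05],[0,0,-0.07]],"angular":[[0,0,0],[0,0,0],[0,0,0],[0,0,0],[0,0,0],[0,0,0],[0,0,0],[0,0,0],[0,0,0],[0,0,0]]}'
```

```text
t: 12.15
eef_pos: [0.4567, 0.4383, 0.0037]
tool_rot: [3.141, 0.001, 3.043]
ft_force: [2.7, -0.8, 0.6]
gripper_width: 0.006
grip_force: 1.5
t: 13.4
eef_pos: [0.4443, 0.3265, 0.0637]
tool_rot: [-3.142, -0.0, 3.043]
ft_force: [-0.1, -0.2, -0.0]
gripper_width: 0.006
grip_force: 0.0
t: 14.65
eef_pos: [0.4436, 0.3258, 0.0635]
tool_rot: [-3.14, -0.002, 3.043]
ft_force: [0.0, -0.2, 0.6]
gripper_width: 0.005
grip_force: 0.0
```

```bash
python3 -m pendant '{"hand":[0.33,0.33,0.33,0.33,0.33,0.33,0.33,0.33,0.33,0.33],"offset":[[0,0.05,-0.08],[0,0.05,-0.08],[0,0,-0.08],[0,0,-0.08],[0,0,0],[0,0,0],[0,0,0],[0,0,0],[0,0,0],[0,0,0]],"angular":[[0,0,1],[0,0,1],[0,0,1],[0,0,1],[0,0,1],[0,0,1],[0,0,1],[0,0,1],[0,0,1],[0,0,1]]}'
python3 - <<'E'
from h import *
im,d,K,T=shot('scene','s4.png'); a=cv2.resize(im[110:270,190:390],None,fx=4,fy=4)
cv2.imwrite('pics/s4c.png',np.ascontiguousarray(cv2.convertScaleAbs(a[:600],alpha=1.5)[:,:,::-1]))
print(sensors.state()['eef_pos'],sensors.state()['gripper_width'],proj(sensors.state()['eef_pos'],K,T), (proj(sensors.state()['eef_pos'],K,T)-[190,110])*4)
E
```

```text
t: 15.9
eef_pos: [0.4515, 0.3755, 0.2233]
tool_rot: [-3.141, -0.0, 2.04]
ft_force: [0.2, 0.1, 0.3]
gripper_width: 0.329
grip_force: 0.0
[0.45149266 0.37552701 0.2233122 ] 0.33069834617270494 [[306.62987075 123.94602859]] [[466.51948299  55.78411437]]
```

View pics/s4c.png

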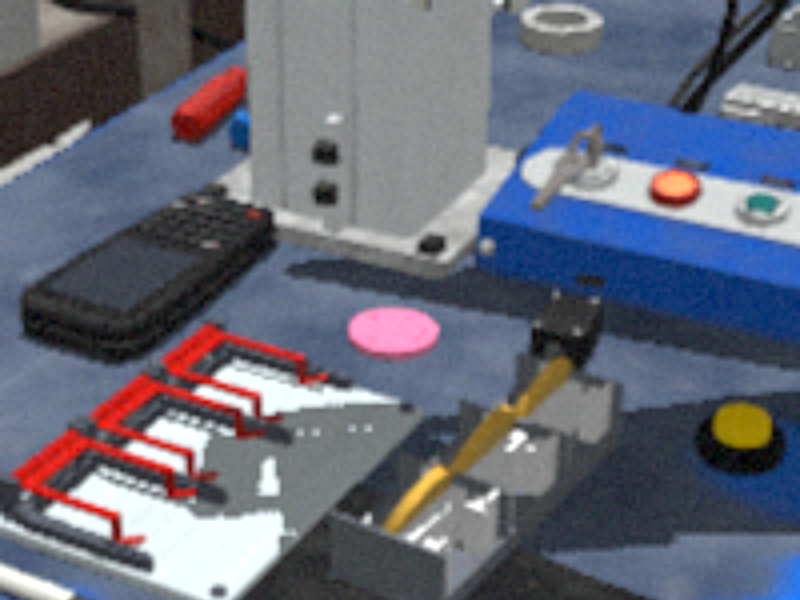

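All three blanks are tipped, with their raised edges running from (400,510) to (560,375). Now checking the tip offset with the hand at 0.33.

```bash
python3 - <<'E'
from h import *
z=np.load('pics/s4.png.npz'); im,d,K,T=z['im'],z['d'],z['K'],z['T']; P=cloud(d,K,T); s=sensors.state(); e=s['eef_pos']
print(s['tool_rot'])
L=R.from_euler('xyz',s['tool_rot']).inv().apply((P-e).reshape(-1,3)).reshape(P.shape)
g=(abs(L[...,0])<.02)&(abs(L[...,1])<.06)&(d>0)
for lo in np.arange(-.09,.03,.01):
    k=g&(L[...,2]>lo)&(L[...,2]<lo+.01)
    if k.sum()>3: print(lo.round(3),k.sum(),'x',np.percentile(L[k][:,0],[2,98]).round(3),'y',np.percentile(L[k][:,1],[2,50,98]).round(3))
k=g&(L[...,2]>-.06); print('tip z', np.percentile(L[k][:,2],[90,97,100]))
E
```

```text
[-3.14061334e+00 -3.84833138e-05  2.03483968e+00]
-0.09 144 x [-0.001  0.012] y [-0.032 -0.015  0.032]
-0.08 141 x [0.006 0.012] y [-0.031 -0.015  0.032]
-0.07 133 x [0.007 0.012] y [-0.031  0.016  0.032]
-0.06 129 x [-0.003  0.012] y [-0.03  -0.015  0.03 ]
-0.05 119 x [0.006 0.012] y [-0.029 -0.015  0.03 ]
-0.04 108 x [0.007 0.012] y [-0.028 -0.015  0.03 ]
-0.03 48 x [0.005 0.011] y [-0.025 -0.016  0.025]
tip z [0.21951429 0.22326894 0.22505062]
```

```bash
python3 -m pendant '{"hand":[0.33,0.33,0.33,0.33,0.33,0.33,0.33,0.33,0.33,0.33],"offset":[[0,0,0],[0,0,0],[0,0,0],[0,0,0],[0,0,0],[0,0,0],[0,0,0],[0,0,0],[0,0,0],[0,0,0]],"angular":[[0,0,0.9],[0,0,0.9],[0,0,0.9],[0,0,0.9],[0,0,0.9],[0,0,0.9],[0,0,0.24],[0,0,0],[0,0,0],[0,0,0]]}'
cat > tilt.py <<'E'
from h import *
def tilt(cams=('wrist','top','scene')):
  for cam in cams:
    im,d,K,T=shot(cam); P=cloud(d,K,T)
    hsv=cv2.cvtColor(im,cv2.COLOR_RGB2HSV); H,S,V=[hsv[...,i].astype(int) for i in range(3)]
    m=((H>10)&(H<38)&(S>80)&(V>40)&(P[...,2]>.008)&(P[...,2]<.07)&(d>0)&(P[...,0]>.36)&(P[...,0]<.65)&(P[...,1]>.29)&(P[...,1]<.52)).astype(np.uint8)
    n,l,s,c=cv2.connectedComponentsWithStats(m,connectivity=4)
    for i in range(1,n):
        if s[i,4]<25: continue
        p=P[l==i]; q=p-p.mean(0); w,sv,vt=np.linalg.svd(q,full_matrices=False); nn=vt[2]*np.sign(vt[2][2])
        k=p[:,2]>np.percentile(p[:,2],95)
        print(cam,c[i].round(),s[i,4],'mean',p.mean(0).round(4),'n',nn.round(2),'rms',(sv[2]/np.sqrt(len(p))*1e3).round(1),'top edge',p[k].mean(0).round(4),'min',np.percentile(p,2,axis=0).round(3),'max',np.percentile(p,98,axis=0).round(3))
if __name__=='__main__': tilt()
E
python3 tilt.py
```

```text
t: 17.2
eef_pos: [0.4518, 0.3756, 0.2238]
tool_rot: [-3.142, 0.0, 1.48]
ft_force: [-0.1, 0.3, 0.7]
gripper_width: 0.328
grip_force: 0.0
wrist [260. 128.] 989 mean [0.4384 0.4405 0.0401] n [ 0.89 -0.08  0.45] rms 1.2 top edge [0.4302 0.4404 0.0566] min [0.427 0.418 0.017] max [0.45  0.462 0.057]
wrist [260. 183.] 801 mean [0.4326 0.3838 0.0406] n [ 0.93 -0.09  0.37] rms 2.7 top edge [0.4257 0.3837 0.0576] min [0.422 0.361 0.014] max [0.443 0.406 0.058]
wrist [261. 231.] 753 mean [0.4275 0.3294 0.0401] n [ 0.9  -0.07  0.42] rms 1.3 top edge [0.4194 0.3281 0.057 ] min [0.417 0.306 0.016] max [0.438 0.351 0.057]
top [250. 251.] 93 mean [0.44   0.4473 0.0427] n [ 0.88 -0.08  0.47] rms 1.7 top edge [0.4309 0.4409 0.0572] min [0.429 0.434 0.018] max [0.452 0.462 0.057]
scene [309. 221.] 333 mean [0.431  0.3922 0.0468] n [ 0.77 -0.07  0.64] rms 3.0 top edge [0.4255 0.375  0.0581] min [0.418 0.305 0.021] max [0.456 0.462 0.058]
```

```bash
cat > gp.py <<'E'
# gp.py Ex Ey Ez yaw tilt back [overlap]: E = top edge (upper face) of a leaning blank; heading yaw of its axes
import sys
from h import *
TIP=.024
def pose(E,yaw,th,back,ov=.013):
    c,s=np.cos(yaw),np.sin(yaw); ax=np.array([c,s,0]); n=ax*np.cos(th)+np.array([0,0,np.sin(th)]); z=ax*np.sin(th)-np.array([0,0,np.cos(th)])
    x=np.cross(n,z); Rm=np.c_[x,n,z]
    p=np.array(E)-.003*n+(ov+TIP-back)*z
    return p,R.from_matrix(Rm)
def go2(p,B,note=''):
    s=sensors.state(); A=R.from_euler('xyz',s['tool_rot'])
    print(note,'pos',p.round(4),'rpy',B.as_euler('xyz').round(3),'turn',((A.inv()*B).as_rotvec()/.1).round(2),'shift now-frame',(A.inv().apply(p-s['eef_pos'])/.5).round(4),'new-frame',(B.inv().apply(p-s['eef_pos'])/.5).round(4))
if __name__=='__main__':
    a=[float(v) for v in sys.argv[1:]]; go2(*pose(a[:3],*a[3:]))
E
python3 gp.py .4297 .4405 .0575 -.0986 .47 .06
```

```text
pos [0.4167 0.4418 0.0766] rpy [2.672 0.    1.472] turn [-4.7  -0.02  0.07] shift now-frame [ 0.1254 -0.082   0.2943] new-frame [ 0.1248 -0.2072  0.2248]
```

```bash
python3 -m pendant '{"hand":[0.3,0.3,0.3,0.3,0.3,0.3,0.3,0.3,0.3,0.3],"offset":[[0.025,0,0],[0.025,0,0],[0.025,0,0],[0.025,0,0],[0.025,0,0],[0,-0.07,0.05],[0,-0.07,0.06],[0,-0.067,0.06],[0,0,0.055],[0,0,0]],"angular":[[-0.94,0,0],[-0.94,0,0],[-0.94,0,0],[-0.94,0,0],[-0.94,0,0],[0,0,0.07],[0,0,0],[0,0,0],[0,0,0],[0,0,0]]}' 40
python3 gp.py .4297 .4405 .0575 -.0986 .47 0
python3 - <<'E'
from h import *
im,d,K,T=shot('scene'); a=cv2.resize(im[120:270,220:400],None,fx=4,fy=4); cv2.imwrite('pics/s5.png',cv2.convertScaleAbs(a,alpha=1.5)[:,:,::-1])
E
```

```text
t: 18.6
eef_pos: [0.4162, 0.4413, 0.0752]
tool_rot: [2.673, -0.001, 1.472]
ft_force: [-0.2, 0.3, 0.6]
gripper_width: 0.299
grip_force: 0.0
 pos [0.4437 0.4391 0.0232] rpy [2.672 0.    1.472] turn [-0.01 -0.01 -0.  ] shift now-frame [0.001  0.0023 0.1177] new-frame [0.001  0.0021 0.1177]
```

View pics/s5.png

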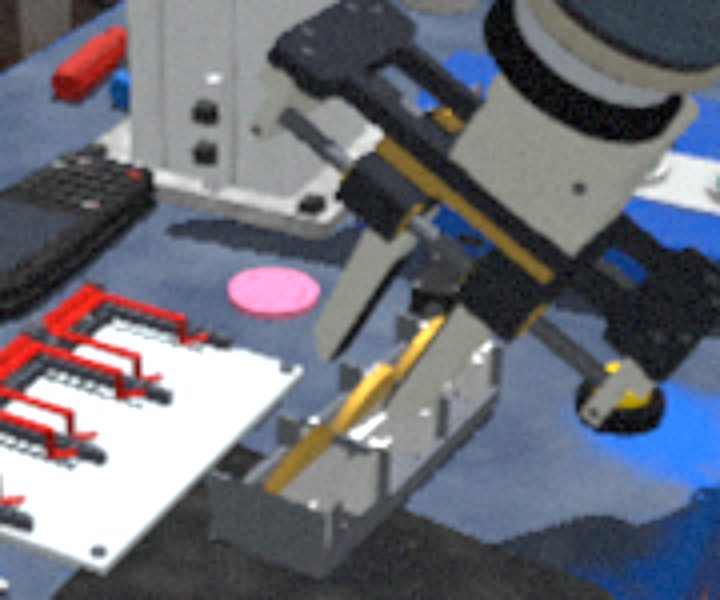

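The picture shows the fingers straddling blank 1's raised edge, the front finger at (335,350) and the rear at (400,420). Advance and close.

```bash
python3 -m pendant '{"hand":[0.3,0.3,0.3,0.3,0.3,0.3,0,0,0,0],"offset":[[0.001,0.002,0.04],[0,0,0.04],[0,0,0.02],[0,0,0.0177],[0,0,0],[0,0,0],[0,0,0],[0,0,0],[0,0,0],[0,0,0]],"angular":[[0,0,0],[0,0,0],[0,0,0],[0,0,0],[0,0,0],[0,0,0],[0,0,0],[0,0,0],[0,0,0],[0,0,0]]}' 40
python3 -m pendant '{"hand":[0,0,0,0,0,0,0,0,0,0],"offset":[[0,0,0],[0,0,0],[0,0,-0.03],[0,0,-0.05],[0,0,-0.07],[0,0,0],[0,0,0],[0,0,0],[0,0,0],[0,0,0]],"angular":[[0,0,0],[0,0,0],[0,0,0],[0,0,0],[0,0,0],[0,0,0],[0,0,0],[0,0,0],[0,0,0],[0,0,0]]}'
python3 tilt.py
```

```text
t: 19.9
eef_pos: [0.4443, 0.4402, 0.025]
tool_rot: [2.671, -0.003, 1.473]
ft_force: [3.0, -0.5, 2.6]
gripper_width: 0.064
grip_force: 39.9
t: 21.15
eef_pos: [0.4101, 0.443, 0.091]
tool_rot: [2.672, -0.003, 1.472]
ft_force: [-0.6, 0.4, -1.1]
gripper_width: 0.061
grip_force: 39.9
wrist [280. 317.] 98 mean [0.4231 0.3725 0.0514] n [0.99 0.04 0.14] rms 1.0 top edge [0.4229 0.3802 0.0573] min [0.421 0.363 0.038] max [0.426 0.381 0.057]
wrist [280. 329.] 49 mean [0.4282 0.3501 0.0374] n [-0.27 -0.84  0.47] rms 1.3 top edge [0.4279 0.3506 0.0421] min [0.424 0.33  0.012] max [0.443 0.352 0.042]
wrist [281. 376.] 120 mean [0.4186 0.3199 0.0528] n [ 0.69 -0.28  0.67] rms 2.2 top edge [0.4198 0.3271 0.0574] min [0.415 0.301 0.034] max [0.432 0.329 0.057]
top [279. 257.] 127 mean [0.433  0.3813 0.0442] n [ 0.91 -0.12  0.4 ] rms 2.2 top edge [0.4274 0.382  0.0593] min [0.425 0.36  0.022] max [0.443 0.403 0.06 ]
top [302. 262.] 140 mean [0.428  0.3271 0.0431] n [ 0.89 -0.11  0.43] rms 2.1 top edge [0.4222 0.3285 0.0577] min [0.419 0.304 0.02 ] max [0.439 0.349 0.058]
scene [311. 220.] 79 mean [0.4286 0.3903 0.047 ] n [ 0.86 -0.11  0.5 ] rms 1.7 top edge [0.4243 0.3855 0.0575] min [0.423 0.358 0.037] max [0.438 0.406 0.058]
```

```bash
python3 go.py .538 .475 .035 2.672 0 1.557
```

```text
turn [ 0.    0.36 -0.77] shift/500mm [0.0673 0.1764 0.2158]
```

```bash
python3 -m pendant '{"hand":[0,0,0,0,0,0,0,0,0,0],"offset":[[0,0,0],[0.0225,0.06,0],[0.0225,0.06,0],[0.0223,0.0564,0],[0,0,0.06],[0,0,0.06],[0,0,0.06],[0,0,0.0358],[0,0,0],[0,0,0]],"angular":[[0,0.36,-0.77],[0,0,0],[0,0,0],[0,0,0],[0,0,0],[0,0,0],[0,0,0],[0,0,0],[0,0,0],[0,0,0]]}'
python3 - <<'E'
from h import *
im,d,K,T=shot('scene'); a=cv2.resize(im[140:290,180:360],None,fx=4,fy=4); cv2.imwrite('pics/s6.png',cv2.convertScaleAbs(a,alpha=1.5)[:,:,::-1])
E
python3 tilt.py
```

```text
t: 22.55
eef_pos: [0.538, 0.4756, 0.0363]
tool_rot: [2.671, -0.001, 1.558]
ft_force: [0.6, 0.3, -1.0]
gripper_width: 0.058
grip_force: 39.9
wrist [277. 266.] 942 mean [0.5236 0.483  0.0612] n [ 0.89 -0.01  0.46] rms 1.6 top edge [0.5227 0.4754 0.0673] min [0.519 0.461 0.045] max [0.533 0.499 0.067]
top [302. 262.] 135 mean [0.4279 0.3271 0.0434] n [ 0.89 -0.1   0.45] rms 1.9 top edge [0.4224 0.3292 0.0577] min [0.419 0.304 0.021] max [0.439 0.349 0.058]
scene [318. 213.] 204 mean [0.4276 0.3622 0.0475] n [ 0.79 -0.06  0.61] rms 2.9 top edge [0.4258 0.3794 0.0582] min [0.418 0.3   0.022] max [0.446 0.406 0.058]
scene [235. 229.] 128 mean [0.5318 0.4867 0.0499] n [0.85 0.2  0.48] rms 3.4 top edge [0.5249 0.4761 0.068 ] min [0.522 0.451 0.016] max [0.567 0.5   0.068]
```

View pics/s6.png

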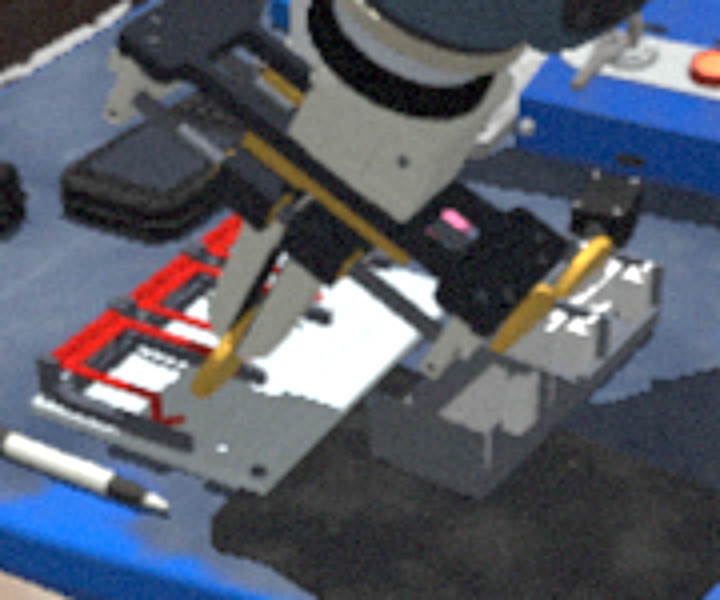

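The disc is held centred at y≈0.4755 with its lower edge about 12 mm above the plate, just ahead of lane 1's rails, and the body clears the tray. Lower, release, and draw back.

```bash
python3 -m pendant '{"hand":[0,0,0,0,0,0,0.06,0.08,0.1,0.12],"offset":[[0,-0.001,0.01],[0,-0.001,0.008],[0,-0.0004,0.005],[0,0,0.004],[0,0,0],[0,0,0],[0,0,0],[0,0,0],[0,0,0],[0,0,0]],"angular":[[0,0,0],[0,0,0],[0,0,0],[0,0,0],[0,0,0],[0,0,0],[0,0,0],[0,0,0],[0,0,0],[0,0,0]]}'
python3 tilt.py | grep -v top
python3 -m pendant '{"hand":[0.15,0.18,0.2,0.2,0.2,0.2,0.2,0.2,0.2,0.2],"offset":[[0,0,0],[0,0,0],[0,-0.01,-0.001],[0,-0.01,-0.002],[0,-0.01,-0.002],[0,-0.01,-0.002],[0,-0.01,-0.003],[0,-0.01,-0.003],[0,0,0],[0,0,0]],"angular":[[0,0,0],[0,0,0],[0,0,0],[0,0,0],[0,0,0],[0,0,0],[0,0,0],[0,0,0],[0,0,0],[0,0,0]]}'
python3 tilt.py |grep -v top
```

```text
t: 24.0
eef_pos: [0.543, 0.4749, 0.0225]
tool_rot: [2.672, -0.0, 1.557]
ft_force: [0.4, 0.5, 0.3]
gripper_width: 0.12
grip_force: 0.1
t: 25.4
eef_pos: [0.5135, 0.4756, 0.015]
tool_rot: [2.671, -0.001, 1.558]
ft_force: [-0.4, -0.5, -0.2]
gripper_width: 0.199
grip_force: 0.0
```

```bash
python3 tilt.py
```

```text
wrist [287. 247.] 3751 mean [0.519  0.4795 0.0137] n [0.   0.01 1.  ] rms 1.7 top edge [0.5167 0.4784 0.0168] min [0.5   0.455 0.011] max [0.543 0.499 0.015]
top [239. 211.] 36 mean [0.534  0.489  0.0175] n [0.78 0.52 0.35] rms 3.2 top edge [0.517  0.4855 0.0643] min [0.518 0.482 0.012] max [0.542 0.497 0.062]
top [280. 257.] 107 mean [0.4331 0.378  0.0432] n [ 0.91 -0.14  0.4 ] rms 2.4 top edge [0.4276 0.3853 0.0581] min [0.425 0.36  0.02 ] max [0.444 0.398 0.058]
top [302. 262.] 139 mean [0.428  0.3271 0.0433] n [ 0.89 -0.1   0.44] rms 2.0 top edge [0.4213 0.3303 0.0575] min [0.419 0.304 0.019] max [0.439 0.349 0.057]
scene [328. 203.] 59 mean [0.4236 0.3247 0.0495] n [ 0.73 -0.05  0.68] rms 2.9 top edge [0.4206 0.3294 0.0582] min [0.417 0.299 0.028] max [0.443 0.344 0.058]
scene [242. 245.] 374 mean [0.5234 0.4783 0.0142] n [0.01 0.02 1.  ] rms 2.4 top edge [0.5208 0.4789 0.0186] min [0.501 0.455 0.01 ] max [0.546 0.499 0.016]
```

Blank 1 lies flat at about (0.519, 0.476), 59 mm before lane 1's home. Next is blank 2.

```bash
python3 -m pendant '{"hand":[0.3,0.3,0.3,0.3,0.3,0.3,0.3,0.3,0.3,0.3],"offset":[[0,0,-0.04],[0,0,-0.07],[0,0,-0.07],[0,0,0],[0,0,0],[0,0,0],[0,0,0],[0,0,0],[0,0,0],[0,0,0]],"angular":[[0,0,0],[0,0,0],[0,0,0],[0,-0.36,0.77],[0,0,0],[0,0,0],[0,0,0],[0,0,0],[0,0,0],[0,0,0]]}' 40
python3 gp.py .4252 .3838 .0575 -.0986 .47 .06
```

```text
t: 26.95
eef_pos: [0.4726, 0.4759, 0.095]
tool_rot: [2.672, -0.003, 1.473]
ft_force: [0.4, -0.5, -1.2]
gripper_width: 0.297
grip_force: 0.0
 pos [0.4122 0.3851 0.0766] rpy [2.672 0.    1.472] turn [-0.   -0.03 -0.01] shift now-frame [-0.1928 -0.1077 -0.0142] new-frame [-0.1927 -0.1079 -0.0136]
```

```bash
python3 -m pendant '{"hand":[0.3,0.3,0.3,0.3,0.3,0.3,0.3,0.3,0.3,0.3],"offset":[[-0.06,-0.036,0],[-0.066,-0.036,-0.0068],[-0.067,-0.036,-0.0068],[0,0,0],[0,0,0.04],[0,0,0.04],[0,0,0.02],[0,0,0.019],[0,0,0],[0,0,0]],"angular":[[0,0,0],[0,0,0],[0,0,0],[0,0,0],[0,0,0],[0,0,0],[0,0,0],[0,0,0],[0,0,0],[0,0,0]]}' 40
python3 -m pendant '{"hand":[0,0,0,0,0,0,0,0,0,0],"offset":[[0,0,0],[0,0,0],[0,0,0],[0,0,0],[0,0,-0.03],[0,0,-0.05],[0,0,-0.07],[0,0,0],[0,0,0],[0,0,0]],"angular":[[0,0,0],[0,0,0],[0,0,0],[0,0,0],[0,0,0],[0,0,0],[0,0,0],[0,0,0],[0,0,0],[0,0,0]]}'
python3 go.py .543 .4145 .036 2.672 0 1.557
```

```text
t: 28.2
eef_pos: [0.4391, 0.3828, 0.0238]
tool_rot: [2.671, -0.004, 1.473]
ft_force: [0.2, -0.3, 1.2]
gripper_width: 0.305
grip_force: 0.0
t: 29.45
eef_pos: [0.4052, 0.3851, 0.089]
tool_rot: [2.673, -0.002, 1.472]
ft_force: [0.2, 1.2, -1.0]
gripper_width: 0.058
grip_force: 39.9
 turn [-0.01  0.37 -0.76] shift/500mm [0.0625 0.1971 0.2189]
```

```bash
python3 -m pendant '{"hand":[0,0,0,0,0,0,0,0,0,0],"offset":[[0,0,0],[0.021,0.066,0],[0.021,0.066,0],[0.0215,0.065,0],[0,0,0.06],[0,0,0.06],[0,0,0.06],[0,0,0.039],[0,0,0],[0,0,0]],"angular":[[0,0.36,-0.77],[0,0,0],[0,0,0],[0,0,0],[0,0,0],[0,0,0],[0,0,0],[0,0,0],[0,0,0],[0,0,0]]}'
python3 tilt.py
```

```text
t: 30.7
eef_pos: [0.5431, 0.4159, 0.0379]
tool_rot: [2.671, -0.001, 1.558]
ft_force: [-0.9, 0.1, -0.2]
gripper_width: 0.058
grip_force: 39.9
wrist [224. 149.] 5701 mean [0.521  0.476  0.0138] n [-0.  0.  1.] rms 0.7 top edge [0.5215 0.4771 0.0151] min [0.5   0.454 0.012] max [0.544 0.497 0.015]
wrist [277. 265.] 1032 mean [0.5281 0.4238 0.0638] n [ 0.88 -0.01  0.47] rms 1.7 top edge [0.5266 0.4169 0.0697] min [0.523 0.401 0.048] max [0.537 0.44  0.07 ]
top [236. 215.] 32 mean [0.5243 0.4942 0.0133] n [0.03 0.45 0.89] rms 1.4 top edge [0.5242 0.4914 0.0161] min [0.511 0.49  0.01 ] max [0.539 0.498 0.016]
scene [325. 206.] 90 mean [0.4245 0.3332 0.0476] n [ 0.8  -0.01  0.6 ] rms 2.6 top edge [0.421  0.3282 0.0579] min [0.418 0.301 0.022] max [0.445 0.351 0.058]
scene [250. 213.] 108 mean [0.5383 0.4267 0.0495] n [0.86 0.24 0.46] rms 3.6 top edge [0.5299 0.425  0.069 ] min [0.527 0.38  0.009] max [0.576 0.441 0.069]
scene [243. 244.] 386 mean [0.5237 0.4767 0.0141] n [0.01 0.   1.  ] rms 1.3 top edge [0.5237 0.4742 0.0161] min [0.502 0.452 0.01 ] max [0.547 0.499 0.016]
```

```bash
python3 -m pendant '{"hand":[0,0,0,0,0,0,0.06,0.08,0.1,0.12],"offset":[[-0.001,-0.005,0.01],[-0.001,-0.004,0.008],[0,-0.003,0.005],[0,-0.001,0.003],[0,0,0],[0,0,0],[0,0,0],[0,0,0],[0,0,0],[0,0,0]],"angular":[[0,0,0],[0,0,0],[0,0,0],[0,0,0],[0,0,0],[0,0,0],[0,0,0],[0,0,0],[0,0,0],[0,0,0]]}'
python3 -m pendant '{"hand":[0.15,0.18,0.2,0.2,0.2,0.2,0.2,0.2,0.2,0.2],"offset":[[0,0,0],[0,0,0],[0,-0.01,-0.001],[0,-0.01,-0.002],[0,-0.01,-0.002],[0,-0.01,-0.002],[0,-0.01,-0.003],[0,-0.01,-0.003],[0,0,0],[0,0,0]],"angular":[[0,0,0],[0,0,0],[0,0,0],[0,0,0],[0,0,0],[0,0,0],[0,0,0],[0,0,0],[0,0,0],[0,0,0]]}'
python3 -m pendant '{"hand":[0.3,0.3,0.3,0.3,0.3,0.3,0.3,0.3,0.3,0.3],"offset":[[0,0,-0.04],[0,0,-0.07],[0,0,-0.07],[0,0,0],[0,0,0],[0,0,0],[0,0,0],[0,0,0],[0,0,0],[0,0,0]],"angular":[[0,0,0],[0,0,0],[0,0,0],[0,-0.36,0.77],[0,0,0],[0,0,0],[0,0,0],[0,0,0],[0,0,0],[0,0,0]]}' 40
python3 tilt.py
python3 gp.py .4190 .3283 .0575 -.0986 .47 .06
```

```text
t: 32.1
eef_pos: [0.5431, 0.4146, 0.0227]
tool_rot: [2.671, -0.0, 1.557]
ft_force: [-0.4, 0.2, 0.4]
gripper_width: 0.114
grip_force: 0.1
t: 33.35
eef_pos: [0.5135, 0.4151, 0.015]
tool_rot: [2.671, -0.001, 1.558]
ft_force: [0.5, -0.2, -1.4]
gripper_width: 0.204
grip_force: 0.0
t: 34.6
eef_pos: [0.4726, 0.4155, 0.0951]
tool_rot: [2.672, -0.003, 1.473]
ft_force: [0.6, -0.4, 0.2]
gripper_width: 0.303
grip_force: 0.0
wrist [280. 132.] 2826 mean [0.5209 0.4761 0.0138] n [-0.01  0.    1.  ] rms 0.7 top edge [0.5215 0.4773 0.0151] min [0.499 0.454 0.012] max [0.544 0.497 0.015]
wrist [284. 205.] 2357 mean [0.5188 0.4166 0.0136] n [-0.01  0.01  1.  ] rms 0.8 top edge [0.5193 0.4161 0.015 ] min [0.497 0.394 0.011] max [0.542 0.438 0.015]
top [240. 217.] 130 mean [0.5215 0.486  0.014 ] n [-0.    0.01  1.  ] rms 1.6 top edge [0.521  0.483  0.0177] min [0.504 0.473 0.011] max [0.543 0.497 0.018]
top [302. 262.] 137 mean [0.428  0.3269 0.0429] n [ 0.89 -0.11  0.44] rms 2.1 top edge [0.4222 0.3308 0.058 ] min [0.419 0.304 0.019] max [0.439 0.349 0.058]
scene [325. 206.] 97 mean [0.4253 0.3313 0.0468] n [0.79 0.01 0.62] rms 2.7 top edge [0.4204 0.3287 0.0583] min [0.417 0.299 0.023] max [0.445 0.352 0.058]
scene [260. 229.] 337 mean [0.5213 0.4172 0.0141] n [-0.    0.01  1.  ] rms 1.4 top edge [0.5233 0.4211 0.0161] min [0.499 0.391 0.01 ] max [0.544 0.438 0.016]
scene [243. 244.] 379 mean [0.5234 0.4772 0.0142] n [0.01 0.01 1.  ] rms 1.2 top edge [0.5209 0.4728 0.0162] min [0.502 0.453 0.011] max [0.547 0.499 0.016]
 pos [0.406  0.3296 0.0766] rpy [2.672 0.    1.472] turn [-0.   -0.03 -0.01] shift now-frame [-0.1843 -0.1198 -0.02  ] new-frame [-0.1842 -0.12   -0.0195]
```

Blank 2 is flat at about (0.520, 0.416), so on to blank 3.

```bash
python3 -m pendant '{"hand":[0.3,0.3,0.3,0.3,0.3,0.3,0.3,0.3,0.3,0.3],"offset":[[-0.06,-0.04,0],[-0.062,-0.04,-0.01],[-0.062,-0.04,-0.0095],[0,0,0],[0,0,0.04],[0,0,0.04],[0,0,0.02],[0,0,0.019],[0,0,0],[0,0,0]],"angular":[[0,0,0],[0,0,0],[0,0,0],[0,0,0],[0,0,0],[0,0,0],[0,0,0],[0,0,0],[0,0,0],[0,0,0]]}' 40
python3 -m pendant '{"hand":[0,0,0,0,0,0,0,0,0,0],"offset":[[0,0,0],[0,0,0],[0,0,0],[0,0,0],[0,0,-0.03],[0,0,-0.05],[0,0,-0.07],[0,0,0],[0,0,0],[0,0,0]],"angular":[[0,0,0],[0,0,0],[0,0,0],[0,0,0],[0,0,0],[0,0,0],[0,0,0],[0,0,0],[0,0,0],[0,0,0]]}'
python3 go.py .542 .3545 .036 2.672 0 1.557
```

```text
t: 36.0
eef_pos: [0.4329, 0.3275, 0.0237]
tool_rot: [2.671, -0.004, 1.473]
ft_force: [0.1, 0.3, 0.2]
gripper_width: 0.303
grip_force: 0.0
t: 37.25
eef_pos: [0.399, 0.3299, 0.0891]
tool_rot: [2.673, -0.002, 1.472]
ft_force: [0.4, 0.4, -1.1]
gripper_width: 0.06
grip_force: 39.8
 turn [-0.01  0.37 -0.77] shift/500mm [0.0532 0.2064 0.2238]
```

```bash
python3 -m pendant '{"hand":[0,0,0,0,0,0,0,0,0,0],"offset":[[0,0,0],[0.0177,0.069,0],[0.0177,0.069,0],[0.0178,0.0684,0],[0,0,0.06],[0,0,0.06],[0,0,0.06],[0,0,0.043],[0,0,0],[0,0,0]],"angular":[[0,0.36,-0.77],[0,0,0],[0,0,0],[0,0,0],[0,0,0],[0,0,0],[0,0,0],[0,0,0],[0,0,0],[0,0,0]]}'
python3 tilt.py
```

```text
t: 38.5
eef_pos: [0.5418, 0.3551, 0.0377]
tool_rot: [2.672, -0.0, 1.557]
ft_force: [0.0, 0.5, -0.7]
gripper_width: 0.063
grip_force: 39.8
wrist [221.  37.] 6385 mean [0.5212 0.4723 0.0139] n [-0. -0.  1.] rms 0.7 top edge [0.5196 0.4736 0.0154] min [0.5   0.453 0.012] max [0.544 0.489 0.015]
wrist [189. 180.] 6218 mean [0.4988 0.3999 0.0137] n [-0.01  0.    1.  ] rms 0.8 top edge [0.5001 0.4004 0.0151] min [0.478 0.377 0.012] max [0.522 0.421 0.015]
wrist [277. 266.] 1075 mean [0.527  0.3623 0.0633] n [ 0.88 -0.01  0.47] rms 1.7 top edge [0.5258 0.3547 0.0694] min [0.522 0.338 0.047] max [0.536 0.379 0.069]
top [245. 216.] 316 mean [0.5243 0.4746 0.0136] n [-0.01 -0.01  1.  ] rms 1.6 top edge [0.5223 0.4797 0.0167] min [0.502 0.453 0.01 ] max [0.546 0.496 0.017]
top [270. 227.] 131 mean [0.5056 0.4099 0.014 ] n [-0.02 -0.02  1.  ] rms 1.5 top edge [0.509  0.4119 0.0172] min [0.484 0.398 0.011] max [0.525 0.421 0.017]
scene [266. 198.] 99 mean [0.5356 0.3676 0.0515] n [0.86 0.18 0.48] rms 3.2 top edge [0.5278 0.3588 0.0695] min [0.526 0.328 0.014] max [0.571 0.379 0.069]
scene [274. 227.] 331 mean [0.5005 0.4015 0.0141] n [-0.    0.02  1.  ] rms 1.3 top edge [0.5009 0.4003 0.0159] min [0.478 0.377 0.01 ] max [0.525 0.423 0.016]
scene [243. 244.] 379 mean [0.5237 0.4771 0.0142] n [0. 0. 1.] rms 1.2 top edge [0.5255 0.4741 0.0161] min [0.502 0.452 0.011] max [0.547 0.499 0.016]
```

Blank 2 has been knocked to (0.499, 0.400). I'll lay blank 3 3 mm further right and 3 mm forward so they stay clear of each other.

```bash
python3 -m pendant '{"hand":[0,0,0,0,0,0,0.06,0.08,0.1,0.12],"offset":[[-0.004,-0.003,0.012],[-0.002,-0.002,0.009],[0,-0.002,0.005],[0,-0.001,0.0025],[0,0,0],[0,0,0],[0,0,0],[0,0,0],[0,0,0],[0,0,0]],"angular":[[0,0,0],[0,0,0],[0,0,0],[0,0,0],[0,0,0],[0,0,0],[0,0,0],[0,0,0],[0,0,0],[0,0,0]]}'
python3 -m pendant '{"hand":[0.15,0.18,0.2,0.2,0.2,0.2,0.2,0.2,0.2,0.2],"offset":[[0,0,0],[0,0,0],[0,-0.01,-0.001],[0,-0.01,-0.002],[0,-0.01,-0.002],[0,-0.01,-0.002],[0,-0.01,-0.003],[0,-0.01,-0.003],[0,0,0],[0,0,0]],"angular":[[0,0,0],[0,0,0],[0,0,0],[0,0,0],[0,0,0],[0,0,0],[0,0,0],[0,0,0],[0,0,0],[0,0,0]]}'
python3 -m pendant '{"hand":[0.2,0.2,0.2,0.2,0.2,0,0,0,0,0],"offset":[[0,0,-0.04],[0,0,-0.07],[0,0,-0.07],[0,0,-0.07],[0,0,0],[0,0,0],[0,0,0],[0,0,0],[0,0,0],[0,0,0]],"angular":[[0,0,0],[0,0,0],[0,0,0],[0,0,0],[0.94,0,0],[0.94,0,0],[0.94,0,0],[0.94,0,0],[0.94,0,0],[0,0,0]]}' 40
python3 tilt.py
```

```text
t: 39.9
eef_pos: [0.5444, 0.3517, 0.0226]
tool_rot: [2.672, 0.0, 1.557]
ft_force: [-1.1, 0.1, -0.7]
gripper_width: 0.12
grip_force: 0.1
t: 41.15
eef_pos: [0.5151, 0.3526, 0.0153]
tool_rot: [2.671, -0.0, 1.558]
ft_force: [-0.3, 0.9, 0.6]
gripper_width: 0.198
grip_force: 0.0
t: 42.4
eef_pos: [0.4596, 0.3529, 0.1265]
tool_rot: [3.141, -0.001, 1.556]
ft_force: [-0.0, 0.6, -0.7]
gripper_width: 0.005
grip_force: 0.0
wrist [357.  54.] 3256 mean [0.5224 0.4755 0.0139] n [-0. -0.  1.] rms 0.8 top edge [0.5218 0.476  0.0154] min [0.501 0.454 0.012] max [0.544 0.497 0.015]
wrist [326. 152.] 2605 mean [0.4999 0.3996 0.0138] n [-0.  0.  1.] rms 0.8 top edge [0.5003 0.3997 0.0153] min [0.478 0.378 0.012] max [0.522 0.421 0.015]
wrist [358. 209.] 2479 mean [0.5286 0.3507 0.0188] n [-0.14  0.15  0.98] rms 0.8 top edge [0.5424 0.3364 0.0235] min [0.507 0.329 0.014] max [0.55  0.372 0.024]
top [244. 216.] 282 mean [0.5232 0.4765 0.0138] n [ 0.01 -0.02  1.  ] rms 1.5 top edge [0.5276 0.4771 0.0168] min [0.503 0.456 0.01 ] max [0.546 0.496 0.017]
scene [273. 218.] 694 mean [0.5158 0.3759 0.0164] n [-0.04  0.07  1.  ] rms 2.3 top edge [0.5431 0.3384 0.0237] min [0.479 0.329 0.01 ] max [0.552 0.422 0.024]
scene [243. 244.] 382 mean [0.5236 0.4772 0.0142] n [0.   0.01 1.  ] rms 1.2 top edge [0.5245 0.4772 0.016 ] min [0.501 0.452 0.011] max [0.546 0.499 0.016]
```

Blank 3 sits tilted on the right rail's end, with its high edge at (0.542, 0.336). First I'll take blank 2 across its diameter from above and re-lay it in line with lane 2, then do the same for blank 3.

```bash
python3 go.py .500 .3995 .04 3.1416 0 2.603
```

```text
turn [ 1.000e-02  1.000e-02 -1.045e+01] shift/500mm [-0.0245  0.1228  0.1729]
```

```bash
python3 -m pendant '{"hand":[0.64,0.64,0.64,0.64,0.64,0.64,0.64,0.64,0.64,0.64],"offset":[[0,0,0],[0,0,0],[0,0,0],[0,0,0],[0,0,0],[0,0,0],[0,0,0],[0,0,0],[0,0,0],[0,0,0]],"angular":[[0,0,-1],[0,0,-1],[0,0,-1],[0,0,-1],[0,0,-1],[0,0,-1],[0,0,-1],[0,0,-1],[0,0,-1],[0,0,-1]]}' 30
python3 -m pendant '{"hand":[0.64,0.64,0.64,0.64,0.64,0.64,0.64,0.64,0.64,0.64],"offset":[[0,0,0],[-0.0122,0.061,0],[-0.0122,0.061,0.05],[0,0,0.06],[0,0,0.06],[0,0,0],[0,0,0],[0,0,0],[0,0,0],[0,0,0]],"angular":[[0,0,-0.45],[0,0,0],[0,0,0],[0,0,0],[0,0,0],[0,0,0],[0,0,0],[0,0,0],[0,0,0],[0,0,0]]}' 30
python3 tilt.py; python3 go.py .500 .3995 -.0125 3.1416 0 2.603
```

```text
t: 43.8
eef_pos: [0.4578, 0.3533, 0.1267]
tool_rot: [3.141, 0.001, 2.562]
ft_force: [-0.4, 0.2, -0.2]
gripper_width: 0.642
grip_force: 0.0
t: 45.05
eef_pos: [0.5004, 0.3994, 0.0421]
tool_rot: [3.141, 0.0, 2.602]
ft_force: [-0.1, -0.3, -1.0]
gripper_width: 0.637
grip_force: 0.0
wrist [393. 214.] 3700 mean [0.5234 0.4726 0.0139] n [-0.01 -0.    1.  ] rms 0.7 top edge [0.5228 0.4744 0.0152] min [0.5   0.453 0.012] max [0.544 0.495 0.015]
wrist [276. 238.] 4138 mean [0.4992 0.3996 0.0137] n [-0.01  0.    1.  ] rms 0.8 top edge [0.5003 0.4004 0.0151] min [0.477 0.377 0.012] max [0.522 0.421 0.015]
wrist [243. 305.] 2848 mean [0.5272 0.356  0.0179] n [-0.08  0.15  0.99] rms 3.8 top edge [0.5329 0.3447 0.0261] min [0.507 0.337 0.013] max [0.547 0.373 0.022]
top [238. 220.] 49 mean [0.5132 0.4887 0.0138] n [-0.09  0.09  0.99] rms 1.5 top edge [0.5167 0.4906 0.0169] min [0.502 0.477 0.011] max [0.526 0.497 0.017]
scene [273. 218.] 693 mean [0.5154 0.3766 0.0165] n [-0.07  0.04  1.  ] rms 4.2 top edge [0.538  0.3431 0.0275] min [0.479 0.33  0.01 ] max [0.551 0.422 0.024]
scene [243. 245.] 382 mean [0.5235 0.4774 0.0142] n [0.   0.02 1.  ] rms 1.2 top edge [0.5236 0.4744 0.0163] min [0.501 0.453 0.01 ] max [0.547 0.499 0.016]
 turn [ 0.01  0.   -0.01] shift/500mm [6.000e-04 1.000e-04 1.086e-01]
```

```bash
python3 -m pendant '{"hand":[0.64,0.64,0.64,0.64,0.64,0.4,0.4,0.4,0.4,0.4],"offset":[[0,0,0.04],[0,0,0.03],[0,0,0.02],[0,0,0.018],[0,0,0],[0,0,0],[0,0,0],[0,0,0],[0,0,0],[0,0,0]],"angular":[[0,0,0],[0,0,0],[0,0,0],[0,0,0],[0,0,0],[0,0,0],[0,0,0],[0,0,0],[0,0,0],[0,0,0]]}' 25
python3 tip.py
```

```text
t: 46.45
eef_pos: [0.5003, 0.3994, -0.0121]
tool_rot: [3.141, 0.0, 2.603]
ft_force: [-0.9, 0.4, 1.9]
gripper_width: 0.523
grip_force: 25.0
tcp [ 0.5003  0.3994 -0.0121] lowest finger z [0.0038 0.0059 0.0077] 456
0.03 31 y 0.423 0.439
0.04 24 y 0.423 0.438
0.05 27 y 0.427 0.439
0.06 26 y 0.428 0.439
0.07 39 y 0.374 0.44
0.08 8 y 0.374 0.439
0.09 6 y 0.373 0.455
```

Gripped across the diameter. Lift, turn back, and carry it in line with lane 2.

```bash
python3 -m pendant '{"hand":[0.4,0.4,0.4,0.4,0.4,0.4,0.4,0.4,0.4,0.4],"offset":[[0,0,-0.03],[0,0,-0.05],[0,0,0],[0,0,0],[0,0,0],[0,0,0],[0,0,0],[0,0,0],[0,0,0],[0,0,0]],"angular":[[0,0,0],[0,0,0.46],[0,0,1],[0,0,1],[0,0,1],[0,0,1],[0,0,1],[0,0,1],[0,0,1],[0,0,1]]}' 30
python3 -m pendant '{"hand":[0.4,0.4,0.4,0.4,0.4,0.4,0.4,0.4,0.4,0.4],"offset":[[0,0,0],[0,0,0],[0,0,0],[0,0,0],[0,0,0],[0,0,0],[0,0,0],[0,0,0],[0,0,0],[0,0,0]],"angular":[[0,0,1],[0,0,1],[0,0,0],[0,0,0],[0,0,0],[0,0,0],[0,0,0],[0,0,0],[0,0,0],[0,0,0]]}' 30
python3 tilt.py | grep -v '^top'; python3 go.py .519 .4153 -.012 3.1416 0 1.557
```

```text
t: 47.75
eef_pos: [0.5003, 0.3994, 0.0286]
tool_rot: [3.141, -0.001, 1.753]
ft_force: [-0.0, -0.3, -0.4]
gripper_width: 0.523
grip_force: 30.0
t: 49.0
eef_pos: [0.5002, 0.3993, 0.0277]
tool_rot: [3.142, -0.0, 1.557]
ft_force: [-0.7, -0.3, -0.8]
gripper_width: 0.524
grip_force: 30.0
wrist [319. 118.] 6189 mean [0.5227 0.4759 0.0139] n [-0. -0.  1.] rms 0.7 top edge [0.5229 0.4766 0.0152] min [0.501 0.454 0.012] max [0.544 0.497 0.015]
wrist [283. 281.] 8028 mean [0.5018 0.393  0.0485] n [ 0.2  -0.41  0.89] rms 6.2 top edge [0.4994 0.3995 0.0552] min [0.477 0.344 0.016] max [0.53  0.421 0.055]
scene [273. 210.] 346 mean [0.5056 0.3965 0.0499] n [ 0.25 -0.22  0.94] rms 6.8 top edge [0.5019 0.3986 0.056 ] min [0.481 0.329 0.012] max [0.551 0.422 0.056]
scene [243. 244.] 379 mean [0.5235 0.4772 0.0142] n [0.01 0.01 1.  ] rms 1.2 top edge [0.5219 0.4807 0.016 ] min [0.501 0.453 0.011] max [0.547 0.499 0.016]
 turn [ 0. -0. -0.] shift/500mm [0.0325 0.0372 0.0794]
```

```bash
python3 -m pendant '{"hand":[0.4,0.4,0.4,0.4,0.4,0.4,0.54,0.55,0.6,0.6],"offset":[[0.0325,0.0372,0],[0,0,0.03],[0,0,0.03],[0,0,0.015],[0,0,0.0044],[0,0,0],[0,0,0],[0,0,0],[0,0,0],[0,0,0]],"angular":[[0,0,0],[0,0,0],[0,0,0],[0,0,0],[0,0,0],[0,0,0],[0,0,0],[0,0,0],[0,0,0],[0,0,0]]}' 30
python3 -m pendant '{"hand":[0.6,0.6,0.6,0.68,0.68,0.68,0.68,0.68,0.68,0.68],"offset":[[0,0,-0.03],[0,0,-0.05],[0,0,-0.04],[-0.06,0,0],[-0.06,0,0],[0,0,0],[0,0,0],[0,0,0],[0,0,0],[0,0,0]],"angular":[[0,0,0],[0,0,0],[0,0,0],[0,0,0],[0,0,0],[0,0,0],[0,0,0],[0,0,0],[0,0,0],[0,0,0]]}' 30
python3 tilt.py; python3 - <<'E'
from h import *
im,d,K,T=shot('wrist'); cv2.imwrite('pics/w7.png',im[:,:,::-1])
E
```

```text
t: 50.4
eef_pos: [0.5191, 0.4153, -0.0119]
tool_rot: [3.141, -0.001, 1.556]
ft_force: [0.2, 1.2, -0.7]
gripper_width: 0.6
grip_force: 0.0
t: 51.65
eef_pos: [0.5181, 0.3556, 0.0479]
tool_rot: [3.142, -0.0, 1.557]
ft_force: [-1.1, 0.6, 0.3]
gripper_width: 0.678
grip_force: 0.0
wrist [286.  41.] 5968 mean [0.5228 0.4748 0.0139] n [-0. -0.  1.] rms 0.7 top edge [0.5229 0.4747 0.0154] min [0.501 0.453 0.012] max [0.545 0.495 0.015]
wrist [278. 147.] 4816 mean [0.5175 0.4148 0.0138] n [-0.  0.  1.] rms 0.7 top edge [0.5178 0.4144 0.0152] min [0.495 0.393 0.012] max [0.539 0.436 0.015]
wrist [297. 245.] 4205 mean [0.529  0.351  0.0187] n [-0.14  0.16  0.98] rms 0.7 top edge [0.5424 0.3363 0.0235] min [0.507 0.329 0.014] max [0.55  0.373 0.023]
top [245. 216.] 311 mean [0.5241 0.4745 0.0139] n [-0.01 -0.    1.  ] rms 1.6 top edge [0.5274 0.4743 0.0168] min [0.503 0.453 0.011] max [0.545 0.496 0.017]
top [268. 222.] 241 mean [0.5164 0.4178 0.014 ] n [0.   0.01 1.  ] rms 1.5 top edge [0.5094 0.4151 0.017 ] min [0.497 0.399 0.011] max [0.538 0.435 0.017]
scene [273. 210.] 353 mean [0.5298 0.352  0.0187] n [-0.11  0.16  0.98] rms 2.1 top edge [0.5407 0.3353 0.0245] min [0.508 0.328 0.011] max [0.554 0.373 0.025]
scene [262. 229.] 327 mean [0.5184 0.4162 0.0141] n [0.01 0.   1.  ] rms 1.3 top edge [0.5205 0.4201 0.016 ] min [0.496 0.391 0.011] max [0.542 0.437 0.016]
scene [243. 244.] 377 mean [0.5236 0.4772 0.0142] n [-0.    0.01  1.  ] rms 1.2 top edge [0.5295 0.4749 0.0161] min [0.502 0.452 0.011] max [0.546 0.499 0.016]
```

View pics/w7.png

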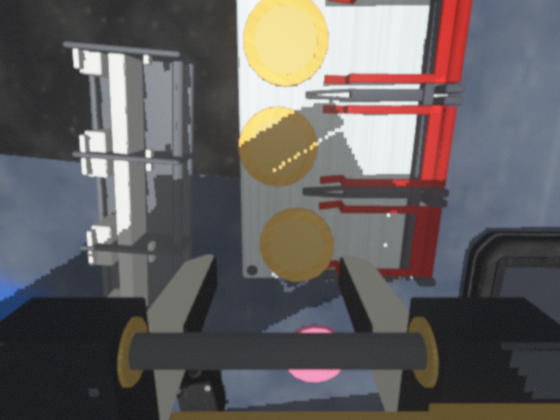

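The picture shows blanks 1 and 2 flat before lanes 1 and 2, at (286,41) and (278,147). Blank 3 at (297,245) is still tilted over the right rail, so I'll grip it along x and re-lay it.

```bash
python3 go.py .529 .351 -.0125 3.1416 0 1.557
```

```text
turn [ 0. -0. -0.] shift/500mm [-0.0083  0.0218  0.1209]
```

```bash
python3 -m pendant '{"hand":[0.68,0.68,0.68,0.68,0.68,0.68,0.4,0.4,0.4,0.4],"offset":[[-0.0083,0.0218,0],[0,0,0],[0,0,0.05],[0,0,0.04],[0,0,0.02],[0,0,0.0105],[0,0,0],[0,0,0],[0,0,0],[0,0,0]],"angular":[[0,0,0],[0,0,0],[0,0,0],[0,0,0],[0,0,0],[0,0,0],[0,0,0],[0,0,0],[0,0,0],[0,0,0]]}' 20
python3 -m pendant '{"hand":[0.4,0.4,0.4,0.4,0.4,0.4,0.4,0.4,0.4,0.4],"offset":[[0,0,0],[0,0,0],[0,0,-0.02],[0,0,-0.03],[0,0,-0.03],[0,0,0],[0,0,0],[0,0,0],[0,0,0],[0,0,0]],"angular":[[0,0,0],[0,0,0],[0,0,0],[0,0,0],[0,0,0],[0,0,0],[0,0,0],[0,0,0],[0,0,0],[0,0,0]]}' 30
python3 tilt.py|grep -v '^top'; python3 go.py .519 .3553 -.012 3.1416 0 1.557
```

```text
t: 53.1
eef_pos: [0.5293, 0.3512, -0.0118]
tool_rot: [3.141, -0.001, 1.556]
ft_force: [0.9, 0.3, 1.4]
gripper_width: 0.527
grip_force: 20.0
t: 54.35
eef_pos: [0.5289, 0.3509, 0.0275]
tool_rot: [-3.141, -0.0, 1.556]
ft_force: [0.2, 0.4, -0.6]
gripper_width: 0.521
grip_force: 30.0
wrist [266.  33.] 5924 mean [0.5228 0.4705 0.0139] n [ 0.   -0.01  1.  ] rms 0.7 top edge [0.5231 0.4718 0.0153] min [0.501 0.453 0.012] max [0.545 0.485 0.015]
wrist [259. 142.] 5915 mean [0.5175 0.4148 0.0138] n [-0. -0.  1.] rms 0.7 top edge [0.5182 0.4159 0.0152] min [0.496 0.393 0.012] max [0.539 0.436 0.015]
wrist [278. 280.] 7489 mean [0.5275 0.3511 0.0578] n [-0.15  0.15  0.98] rms 0.8 top edge [0.5415 0.3366 0.0626] min [0.505 0.329 0.053] max [0.549 0.373 0.063]
scene [272. 193.] 327 mean [0.5307 0.3543 0.0577] n [-0.11  0.17  0.98] rms 3.4 top edge [0.542  0.3386 0.0638] min [0.509 0.33  0.049] max [0.553 0.374 0.064]
scene [262. 229.] 328 mean [0.5185 0.4164 0.0142] n [0.01 0.02 1.  ] rms 1.3 top edge [0.5129 0.4184 0.0161] min [0.496 0.392 0.011] max [0.542 0.438 0.016]
scene [243. 244.] 382 mean [0.5237 0.4769 0.0141] n [0.   0.01 1.  ] rms 1.2 top edge [0.5224 0.4827 0.0161] min [0.502 0.452 0.01 ] max [0.547 0.499 0.016]
 turn [ 0.   -0.   -0.01] shift/500mm [ 0.0084 -0.0201  0.0793]
```

```bash
python3 -m pendant '{"hand":[0.4,0.4,0.4,0.4,0.4,0.4,0.54,0.56,0.62,0.62],"offset":[[0.0084,-0.0195,0],[0,0,0.03],[0,0,0.03],[0,0,0.013],[0,0,0.0046],[0,0,0],[0,0,0],[0,0,0],[0,0,0],[0,0,0]],"angular":[[0,0,0],[0,0,0],[0,0,0],[0,0,0],[0,0,0],[0,0,0],[0,0,0],[0,0,0],[0,0,0],[0,0,0]]}' 30
python3 -m pendant '{"hand":[0.62,0.62,0.62,0,0,0,0,0,0,0],"offset":[[0,0,-0.03],[0,0,-0.05],[0,0,-0.08],[0,-0.04,-0.06],[0,-0.04,0],[0,0,0],[0,0,0],[0,0,0],[0,0,0],[0,0,0]],"angular":[[0,0,0],[0,0,0],[0,0,0],[0,0,-0.9],[0,0,-0.9],[0,0,-0.9],[0,0,-0.9],[0,0,-0.9],[0,0,-0.9],[0,0,-0.9]]}' 30
python3 tilt.py|grep -v '^scene';python3 go.py .482 .3555 .08 3.1416 0 3.127
```

```text
t: 55.75
eef_pos: [0.5194, 0.3554, -0.0109]
tool_rot: [3.141, -0.001, 1.557]
ft_force: [0.0, 0.3, 0.6]
gripper_width: 0.614
grip_force: 0.0
t: 57.0
eef_pos: [0.4795, 0.3542, 0.1]
tool_rot: [3.14, -0.0, 2.189]
ft_force: [0.4, -0.7, -0.2]
gripper_width: 0.003
grip_force: 0.0
wrist [416. 121.] 3391 mean [0.5218 0.4752 0.0139] n [-0.01  0.    1.  ] rms 0.7 top edge [0.5229 0.475  0.0154] min [0.5   0.453 0.012] max [0.544 0.497 0.015]
wrist [360. 181.] 2930 mean [0.5165 0.4146 0.0138] n [-0.01  0.    1.  ] rms 0.7 top edge [0.5163 0.4135 0.0153] min [0.495 0.393 0.012] max [0.539 0.436 0.015]
wrist [316. 239.] 2483 mean [0.5172 0.3555 0.0138] n [-0.01  0.01  1.  ] rms 0.8 top edge [0.5193 0.3542 0.0152] min [0.495 0.335 0.012] max [0.54  0.376 0.015]
top [245. 216.] 313 mean [0.5242 0.4746 0.0138] n [ 0.   -0.01  1.  ] rms 1.6 top edge [0.5216 0.4779 0.0172] min [0.503 0.453 0.01 ] max [0.546 0.496 0.017]
top [262. 225.] 31 mean [0.5076 0.4298 0.0137] n [ 0.27 -0.39  0.88] rms 1.3 top edge [0.5034 0.4308 0.0167] min [0.497 0.421 0.011] max [0.521 0.437 0.017]
 turn [ 0.01  0.   -9.42] shift/500mm [-0.0049  0.0027  0.0396]
```

```bash
python3 -m pendant '{"hand":[0,0,0,0,0,0,0,0,0,0],"offset":[[0,0,0],[0,0,0],[0,0,0],[0,0,0],[0,0,0],[0,0,0],[0,0,0],[0,0,0],[0,0,0],[0,0,0]],"angular":[[0,0,-0.942],[0,0,-0.942],[0,0,-0.942],[0,0,-0.942],[0,0,-0.942],[0,0,-0.942],[0,0,-0.942],[0,0,-0.942],[0,0,-0.942],[0,0,-0.942]]}' 30
cat > red.py <<'E'
from h import *
for cam in('wrist','top'):
    im,d,K,T=shot(cam); P=cloud(d,K,T); hsv=cv2.cvtColor(im,cv2.COLOR_RGB2HSV); H,S,V=[hsv[...,i].astype(int) for i in range(3)]
    m=((H<6)|(H>172))&(S>140)&(V>50)&(d>0)&(P[...,0]>.54)&(P[...,0]<.60)&(P[...,2]<.04)&(P[...,2]>.008)
    y=P[m][:,1]; h,b=np.histogram(y,np.arange(.325,.51,.002)); 
    c,l=[],[]
    for i in np.flatnonzero(h>max(4,h.max()*.12)):
        if l and b[i]-l[-1]>.005: c.append(np.median(y[(y>l[0])&(y<l[-1]+.002)]).round(4)); l=[]
        l.append(b[i])
    if l: c.append(np.median(y[(y>l[0])&(y<l[-1]+.002)]).round(4))
    print(cam,m.sum(),'prong y',c)
E
python3 red.py; python3 go.py .482 .3555 -.011 3.1416 0 3.127
```

```text
t: 58.4
eef_pos: [0.4794, 0.3541, 0.0994]
tool_rot: [3.141, 0.0, 3.129]
ft_force: [0.4, 0.3, 0.4]
gripper_width: 0.006
grip_force: 0.0
wrist 254 prong y [np.float64(0.3935), np.float64(0.4359), np.float64(0.4529), np.float64(0.4957)]
top 37 prong y [np.float64(0.4962)]
 turn [0.01 0.01 0.01] shift/500mm [-0.0051  0.0028  0.2208]
```

Lane centres from the prongs are y≈0.4743, 0.4147 and 0.355. Push in lane 3.

```bash
python3 -m pendant '{"hand":[0,0,0,0,0,0,0,0,0,0],"offset":[[0,0.002,0.08],[0,0,0.08],[0,0,0.04],[0,0,0.02],[0,0,0],[-0.015,0,0],[-0.02,0,0],[-0.02,0,0],[-0.02,0,0],[-0.02,0,0]],"angular":[[0,0,0],[0,0,0],[0,0,0],[0,0,0],[0,0,0],[0,0,0],[0,0,0],[0,0,0],[0,0,0],[0,0,0]]}' 30
python3 -m pendant '{"hand":[0,0,0,0,0,0,0,0,0,0],"offset":[[-0.01,0,0],[-0.01,0,0],[-0.006,0,0],[-0.004,0,0],[0,0,0],[0,0,0],[0,0,0],[0,0,0],[0,0,0],[0,0,0]],"angular":[[0,0,0],[0,0,0],[0,0,0],[0,0,0],[0,0,0],[0,0,0],[0,0,0],[0,0,0],[0,0,0],[0,0,0]]}' 30
python3 tilt.py
```

```text
t: 59.75
eef_pos: [0.5273, 0.3545, -0.0109]
tool_rot: [3.141, -0.001, 3.128]
ft_force: [-6.0, 0.1, 3.5]
gripper_width: 0.006
grip_force: 2.7
t: 61.0
eef_pos: [0.5418, 0.3546, -0.0109]
tool_rot: [3.141, -0.0, 3.128]
ft_force: [-5.4, 2.4, 3.2]
gripper_width: 0.009
grip_force: 2.6
wrist [394. 226.] 7551 mean [0.5161 0.4133 0.0138] n [-0.01 -0.01  1.  ] rms 0.8 top edge [0.5161 0.4139 0.0152] min [0.495 0.391 0.012] max [0.539 0.436 0.015]
wrist [513. 235.] 7323 mean [0.5214 0.4727 0.0138] n [-0.01 -0.02  1.  ] rms 0.9 top edge [0.5228 0.4743 0.0152] min [0.5   0.451 0.011] max [0.544 0.494 0.015]
wrist [277. 308.] 85 mean [0.5569 0.3556 0.0204] n [0.02 1.   0.01] rms 0.3 top edge [0.5466 0.3557 0.0308] min [0.54  0.355 0.013] max [0.573 0.356 0.031]
top [244. 216.] 299 mean [0.5235 0.4751 0.0136] n [-0.01 -0.01  1.  ] rms 1.6 top edge [0.524  0.4756 0.0168] min [0.503 0.453 0.01 ] max [0.546 0.496 0.017]
top [269. 222.] 277 mean [0.5162 0.4135 0.014 ] n [-0. -0.  1.] rms 1.6 top edge [0.5135 0.4118 0.017 ] min [0.497 0.392 0.011] max [0.533 0.436 0.017]
scene [253. 204.] 101 mean [0.5797 0.3467 0.0146] n [ 0.03 -0.14  0.99] rms 2.2 top edge [0.5577 0.3757 0.0249] min [0.557 0.327 0.01 ] max [0.604 0.376 0.025]
scene [248. 209.] 55 mean [0.5788 0.3701 0.0154] n [-0.08 -0.5   0.86] rms 2.6 top edge [0.5752 0.3777 0.0264] min [0.564 0.362 0.012] max [0.595 0.379 0.027]
scene [262. 229.] 328 mean [0.5184 0.4166 0.0142] n [0.01 0.02 1.  ] rms 1.2 top edge [0.5191 0.4167 0.0163] min [0.497 0.392 0.011] max [0.541 0.439 0.016]
scene [243. 244.] 386 mean [0.5238 0.4766 0.0141] n [ 0.01 -0.    1.  ] rms 1.3 top edge [0.5223 0.4766 0.016 ] min [0.502 0.451 0.01 ] max [0.547 0.499 0.016]
```

```bash
python3 -m pendant '{"hand":[0,0,0,0,0,0,0,0,0,0],"offset":[[-0.004,0,0],[-0.003,0,0],[0,0,0],[0,0,0],[0,0,0],[0,0,0],[0,0,0],[0,0,0],[0,0,0],[0,0,0]],"angular":[[0,0,0],[0,0,0],[0,0,0],[0,0,0],[0,0,0],[0,0,0],[0,0,0],[0,0,0],[0,0,0],[0,0,0]]}' 30
```

```text
t: 62.4
eef_pos: [0.5454, 0.3543, -0.0111]
tool_rot: [3.141, 0.0, 3.129]
ft_force: [-3.9, 0.4, 1.7]
gripper_width: 0.007
grip_force: 2.1
```

```bash
python3 -m pendant '{"hand":[0,0,0,0,0,0,0,0,0,0],"offset":[[-0.004,0,0],[0,0,0],[0,0,0],[0,0,0],[0,0,0],[0,0,0],[0,0,0],[0,0,0],[0,0,0],[0,0,0]],"angular":[[0,0,0],[0,0,0],[0,0,0],[0,0,0],[0,0,0],[0,0,0],[0,0,0],[0,0,0],[0,0,0],[0,0,0]]}' 30
python3 -m pendant '{"hand":[0,0,0,0,0,0,0,0,0,0],"offset":[[-0.003,0,0],[0,0,0],[0,0,0],[0,0,0],[0,0,0],[0,0,0],[0,0,0],[0,0,0],[0,0,0],[0,0,0]],"angular":[[0,0,0],[0,0,0],[0,0,0],[0,0,0],[0,0,0],[0,0,0],[0,0,0],[0,0,0],[0,0,0],[0,0,0]]}' 30
```

```text
t: 63.65
eef_pos: [0.5457, 0.3542, -0.0112]
tool_rot: [-3.141, -0.003, 3.129]
ft_force: [-12.6, 1.2, 7.8]
gripper_width: 0.002
grip_force: 6.2
t: 64.9
eef_pos: [0.5459, 0.3541, -0.0113]
tool_rot: [-3.14, -0.006, 3.129]
ft_force: [-18.6, 1.5, 11.0]
gripper_width: 0.006
grip_force: 9.5
```

Force rises against a hard stop at x=0.5458, so blank 3 is home. Back off and do lane 2.

```bash
python3 -m pendant '{"hand":[0,0,0,0,0,0,0,0,0,0],"offset":[[0.02,0,0],[0.05,0,0],[0.0655,0,-0.05],[0,0.06,-0.05],[0,0.06,0],[0,0,0],[0,0,0],[0,0,0],[0,0,0],[0,0,0]],"angular":[[0,0,0],[0,0,0],[0,0,0],[0,0,0],[0,0,0],[0,0,0],[0,0,0],[0,0,0],[0,0,0],[0,0,0]]}' 30
python3 go.py .479 .4152 -.011 3.1416 0 3.127; python3 tilt.py | grep -v '^top'
```

```text
t: 66.15
eef_pos: [0.4821, 0.4148, 0.0389]
tool_rot: [3.141, 0.0, 3.128]
ft_force: [-0.4, -0.8, -0.0]
gripper_width: 0.003
grip_force: 0.0
 turn [0.   0.   0.01] shift/500mm [0.0061 0.0008 0.0999]
wrist [278. 258.] 32 mean [0.4831 0.416  0.0383] n [ 0.82 -0.47  0.31] rms 0.8 top edge [0.4729 0.4163 0.0695] min [0.473 0.414 0.01 ] max [0.493 0.418 0.069]
wrist [365. 282.] 2145 mean [0.5118 0.4744 0.0137] n [-0.04 -0.01  1.  ] rms 0.9 top edge [0.5138 0.4741 0.0151] min [0.499 0.452 0.01 ] max [0.523 0.497 0.015]
scene [254. 205.] 179 mean [0.5773 0.3475 0.0145] n [ 0.   -0.04  1.  ] rms 1.5 top edge [0.5701 0.3606 0.0181] min [0.555 0.328 0.01 ] max [0.604 0.371 0.017]
scene [247. 209.] 48 mean [0.5795 0.3718 0.0159] n [-0.09 -0.65  0.75] rms 2.0 top edge [0.5639 0.3834 0.0249] min [0.563 0.364 0.012] max [0.6   0.381 0.025]
scene [262. 229.] 336 mean [0.5183 0.4165 0.014 ] n [0.   0.02 1.  ] rms 1.4 top edge [0.5169 0.4167 0.016 ] min [0.496 0.392 0.009] max [0.541 0.438 0.016]
scene [243. 245.] 389 mean [0.5231 0.4775 0.0141] n [0.   0.02 1.  ] rms 1.2 top edge [0.5218 0.4755 0.0161] min [0.501 0.453 0.01 ] max [0.547 0.499 0.016]
```

```bash
python3 -m pendant '{"hand":[0,0,0,0,0,0,0,0,0,0],"offset":[[0.0061,0.0008,0],[0,0,0.05],[0,0,0.03],[0,0,0.0199],[0,0,0],[-0.015,0,0],[-0.02,0,0],[-0.02,0,0],[-0.02,0,0],[-0.02,0,0]],"angular":[[0,0,0],[0,0,0],[0,0,0],[0,0,0],[0,0,0],[0,0,0],[0,0,0],[0,0,0],[0,0,0],[0,0,0]]}' 30
python3 -m pendant '{"hand":[0,0,0,0,0,0,0,0,0,0],"offset":[[-0.01,0,0],[-0.01,0,0],[-0.006,0,0],[-0.006,0,0],[-0.004,0,0],[-0.004,0,0],[0,0,0],[0,0,0],[0,0,0],[0,0,0]],"angular":[[0,0,0],[0,0,0],[0,0,0],[0,0,0],[0,0,0],[0,0,0],[0,0,0],[0,0,0],[0,0,0],[0,0,0]]}' 30
python3 -m pendant '{"hand":[0,0,0,0,0,0,0,0,0,0],"offset":[[-0.003,0,0],[-0.003,0,0],[0,0,0],[0,0,0],[0,0,0],[0,0,0],[0,0,0],[0,0,0],[0,0,0],[0,0,0]],"angular":[[0,0,0],[0,0,0],[0,0,0],[0,0,0],[0,0,0],[0,0,0],[0,0,0],[0,0,0],[0,0,0],[0,0,0]]}' 30
```

```text
t: 67.55
eef_pos: [0.5268, 0.4149, -0.011]
tool_rot: [3.141, -0.001, 3.128]
ft_force: [-5.5, 0.7, 2.2]
gripper_width: 0.008
grip_force: 2.2
t: 68.8
eef_pos: [0.5465, 0.4146, -0.011]
tool_rot: [3.141, 0.0, 3.129]
ft_force: [-1.4, 0.2, 0.9]
gripper_width: 0.007
grip_force: 0.9
t: 70.05
eef_pos: [0.5471, 0.4145, -0.0111]
tool_rot: [-3.14, -0.005, 3.129]
ft_force: [-12.7, -0.5, 7.4]
gripper_width: 0.005
grip_force: 6.9
```

Lane 2 is at its stop. On to lane 1.

```bash
python3 -m pendant '{"hand":[0,0,0,0,0,0,0,0,0,0],"offset":[[0.02,0,0],[0.05,0,0],[0.0655,0,-0.05],[0,0.06,-0.05],[0,0.06,0],[0,0,0],[0,0,0],[0,0,0],[0,0,0],[0,0,0]],"angular":[[0,0,0],[0,0,0],[0,0,0],[0,0,0],[0,0,0],[0,0,0],[0,0,0],[0,0,0],[0,0,0],[0,0,0]]}' 30
python3 go.py .482 .4750 -.011 3.1416 0 3.127; python3 tilt.py | grep  '^scene'
```

```text
t: 71.3
eef_pos: [0.4825, 0.4752, 0.039]
tool_rot: [3.141, 0.0, 3.128]
ft_force: [-0.7, -0.4, -0.4]
gripper_width: 0.005
grip_force: 0.0
 turn [0.   0.   0.01] shift/500mm [ 0.0011 -0.0003  0.1   ]
scene [238. 218.] 218 mean [0.5786 0.4077 0.0143] n [-0.   -0.04  1.  ] rms 1.6 top edge [0.5729 0.4165 0.0185] min [0.557 0.388 0.011] max [0.606 0.431 0.017]
scene [230. 224.] 56 mean [0.5811 0.4321 0.0154] n [-0.08 -0.77  0.63] rms 1.9 top edge [0.5813 0.4385 0.0248] min [0.566 0.426 0.01 ] max [0.601 0.438 0.025]
scene [243. 245.] 390 mean [0.5232 0.4776 0.014 ] n [0.   0.02 1.  ] rms 1.3 top edge [0.5231 0.4767 0.0159] min [0.501 0.454 0.01 ] max [0.547 0.499 0.016]
```

```bash
python3 -m pendant '{"hand":[0,0,0,0,0,0,0,0,0,0],"offset":[[0.001,0,0],[0,0,0.05],[0,0,0.03],[0,0,0.02],[0,0,0],[-0.013,0,0],[-0.018,0,0],[-0.02,0,0],[-0.02,0,0],[-0.02,0,0]],"angular":[[0,0,0],[0,0,0],[0,0,0],[0,0,0],[0,0,0],[0,0,0],[0,0,0],[0,0,0],[0,0,0],[0,0,0]]}' 30
python3 -m pendant '{"hand":[0,0,0,0,0,0,0,0,0,0],"offset":[[-0.01,0,0],[-0.01,0,0],[-0.006,0,0],[-0.006,0,0],[-0.004,0,0],[-0.004,0,0],[0,0,0],[0,0,0],[0,0,0],[0,0,0]],"angular":[[0,0,0],[0,0,0],[0,0,0],[0,0,0],[0,0,0],[0,0,0],[0,0,0],[0,0,0],[0,0,0],[0,0,0]]}' 30
python3 -m pendant '{"hand":[0,0,0,0,0,0,0,0,0,0],"offset":[[-0.003,0,0],[-0.003,0,0],[0,0,0],[0,0,0],[0,0,0],[0,0,0],[0,0,0],[0,0,0],[0,0,0],[0,0,0]],"angular":[[0,0,0],[0,0,0],[0,0,0],[0,0,0],[0,0,0],[0,0,0],[0,0,0],[0,0,0],[0,0,0],[0,0,0]]}' 30
```

```text
t: 72.7
eef_pos: [0.5278, 0.4749, -0.0108]
tool_rot: [3.141, -0.001, 3.128]
ft_force: [-4.4, -0.1, 4.3]
gripper_width: 0.005
grip_force: 2.5
t: 73.95
eef_pos: [0.5476, 0.4746, -0.011]
tool_rot: [3.141, 0.001, 3.129]
ft_force: [-0.5, -0.8, 0.7]
gripper_width: 0.005
grip_force: 0.1
t: 75.2
eef_pos: [0.5483, 0.4746, -0.0112]
tool_rot: [-3.141, -0.004, 3.129]
ft_force: [-11.8, -0.8, 6.4]
gripper_width: 0.005
grip_force: 5.8
```

```bash
python3 -m pendant '{"hand":[0,0,0,0,0,0,0,0,0,0],"offset":[[0.02,0,0],[0.05,0,0],[0.06,0,-0.05],[0.05,-0.06,-0.1],[0.05,-0.06,-0.1],[0,-0.06,-0.1],[0,-0.06,0],[0,0,0],[0,0,0],[0,0,0]],"angular":[[0,0,0],[0,0,0],[0,0,0],[0,0,0],[0,0,0],[0,0,0],[0,0,0],[0,0,0],[0,0,0],[0,0,0]]}' 30
python3 tilt.py|cut -c1-60; python3 - <<'E'
from h import *
im,d,K,T=shot('scene'); a=cv2.resize(im[180:265,185:320],None,fx=5.5,fy=5.5,interpolation=cv2.INTER_CUBIC); cv2.imwrite('pics/s8.png',cv2.convertScaleAbs(a,alpha=1.3)[:,:,::-1])
P=cloud(d,K,T)
hsv=cv2.cvtColor(im,cv2.COLOR_RGB2HSV); m=((hsv[...,0]<6)|(hsv[...,0]>172))&(hsv[...,1]>140)&(hsv[...,2]>50)&(P[...,0]>.53)&(P[...,0]<.65)&(d>0)
for y in(.4745,.4145,.3545):
    k=m&(abs(P[...,1]-y)<.027); print(y,k.sum(),np.percentile(P[k][:,2],[50,90,98]).round(4))
E
python3 go.py .3398 .2750 .03 3.1416 0 3.127
```

```text
t: 76.45
eef_pos: [0.4344, 0.3575, 0.162]
tool_rot: [3.141, -0.0, 3.129]
ft_force: [0.2, -0.1, -0.4]
gripper_width: 0.007
grip_force: 0.0
wrist [278. 318.] 54 mean [0.5707 0.3572 0.0141] n [0.01 0.7
top [248. 191.] 210 mean [0.5872 0.476  0.0144] n [0.03 0.06
scene [254. 205.] 178 mean [0.5778 0.3473 0.0144] n [ 0.01 -
scene [247. 209.] 49 mean [0.5799 0.3715 0.0158] n [-0.07 -0
scene [238. 218.] 214 mean [0.579  0.4078 0.0143] n [ 0.   -
scene [230. 223.] 54 mean [0.5813 0.4319 0.0154] n [-0.08 -0
scene [219. 234.] 238 mean [0.5801 0.4694 0.0143] n [-0.   -
scene [211. 239.] 67 mean [0.5823 0.4939 0.0157] n [-0.07 -0
0.4745 246 [0.0257 0.0283 0.0292]
0.4145 209 [0.0259 0.0285 0.0296]
0.3545 179 [0.0258 0.0283 0.0291]
 turn [ 0.   -0.    0.02] shift/500mm [ 0.1869 -0.1672  0.2643]
```

View pics/s8.png

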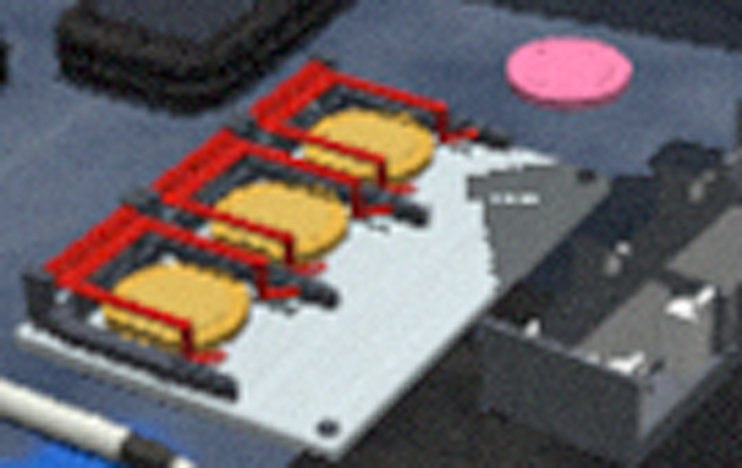

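All three blanks are home and flat, at (180,305), (280,220) and (368,147) in the crop, with the prongs down behind their shoulders and all clip heights alike. Now the button, with the hand turned slim towards the monitor.

```bash
python3 -m pendant '{"hand":[0,0,0,0,0,0,0,0,0,0],"offset":[[0,0,0],[0,0,0],[0,0,0],[0,0,0],[0,0,0],[0,0,0],[0,0,0],[0,0,0],[0,0,0],[0,0,0]],"angular":[[0,0,1],[0,0,1],[0,0,1],[0,0,1],[0,0,1],[0,0,1],[0,0,1],[0,0,1],[0,0,1],[0,0,1]]}' 30
python3 -m pendant '{"hand":[0,0,0,0,0,0,0,0,0,0],"offset":[[0,0,0],[0,0,0],[0,0,0],[0,0,0],[0,0,0],[0,0,0],[0,0,0],[0,0,0],[0,0,0],[0,0,0]],"angular":[[0,0,0.93],[0,0,0.93],[0,0,0.93],[0,0,0.93],[0,0,0.93],[0,0,0.93],[0,0,0],[0,0,0],[0,0,0],[0,0,0]]}' 30
python3 go.py .3397 .2753 .03 3.1416 0 1.571;python3 -c "
from h import *
print(sensors.state()['q'].round(2))"
```

```text
t: 77.9
eef_pos: [0.4345, 0.3571, 0.1623]
tool_rot: [3.141, -0.0, 2.125]
ft_force: [0.7, 0.4, -0.2]
gripper_width: 0.007
grip_force: 0.0
t: 79.15
eef_pos: [0.4346, 0.3569, 0.1625]
tool_rot: [3.141, -0.0, 1.571]
ft_force: [0.1, -0.2, 0.4]
gripper_width: 0.007
grip_force: 0.0
 turn [ 0. -0.  0.] shift/500mm [-0.1632 -0.1898  0.265 ]
[0.6  0.41 1.65 0.   1.08 0.6 ]
```

```bash
python3 -m pendant '{"hand":[0,0,0,0,0,0,0,0,0,0],"offset":[[-0.0408,-0.0474,0],[-0.0408,-0.0475,0],[-0.0408,-0.0474,0],[-0.0408,-0.0475,0],[0,0,0],[0,0,0.08],[0,0,0.08],[0,0,0.06],[0,0,0.045],[0,0,0]],"angular":[[0,0,0],[0,0,0],[0,0,0],[0,0,0],[0,0,0],[0,0,0],[0,0,0],[0,0,0],[0,0,0],[0,0,0]]}' 30
python3 -m pendant '{"hand":[0,0,0,0,0,0,0,0,0,0],"offset":[[0,0,0.03],[0,0,0.02],[0,0,0.01],[0,0,0.006],[0,0,0.006],[0,0,0.004],[0,0,0.002],[0,0,0],[0,0,0],[0,0,0]],"angular":[[0,0,0],[0,0,0],[0,0,0],[0,0,0],[0,0,0],[0,0,0],[0,0,0],[0,0,0],[0,0,0],[0,0,0]]}' 30
```

```text
t: 80.4
eef_pos: [0.3396, 0.2754, 0.0289]
tool_rot: [-3.14, 0.001, 1.571]
ft_force: [0.8, 0.1, -0.2]
gripper_width: 0.005
grip_force: 0.0
t: 81.65
eef_pos: [0.3398, 0.2756, -0.0068]
tool_rot: [3.141, -0.001, 1.571]
ft_force: [-12.9, -7.4, 50.6]
gripper_width: 0.008
grip_force: 25.8
```

The button bottomed out firmly and counts as pressed. Retreat and check.

```bash
python3 -m pendant '{"hand":[0,0,0,0,0,0,0,0,0,0],"offset":[[0,0,-0.03],[0,0,-0.05],[0,0,-0.08],[0,0,-0.1],[0,0,0],[0,0,0],[0,0,0],[0,0,0],[0,0,0],[0,0,0]],"angular":[[0,0,0],[0,0,0],[0,0,0],[0,0,0],[0,0,0],[0,0,0],[0,0,0],[0,0,0],[0,0,0],[0,0,0]]}' 30
python3 tilt.py|cut -c1-58; python3 - <<'E'
from h import *
im,d,K,T=shot('scene'); P=cloud(d,K,T)
m=(im[...,0]>130)&(im[...,1]>100)&(im[...,2]<70)&(abs(P[...,0]-.34)<.02)&(abs(P[...,1]-.275)<.02)
print('button z',np.percentile(P[m][:,2],[50,90]) if m.any() else None)
E
```

```text
t: 82.9
eef_pos: [0.3396, 0.2753, 0.1208]
tool_rot: [-3.141, -0.0, 1.57]
ft_force: [-0.3, -0.4, 0.3]
gripper_width: 0.004
grip_force: 0.0
wrist [558.  41.] 53 mean [0.5549 0.4081 0.0107] n [0.83 0
wrist [551. 116.] 789 mean [0.5594 0.352  0.0134] n [-0.09
top [248. 193.] 283 mean [0.5816 0.4747 0.0145] n [-0.   0
top [273. 197.] 284 mean [0.5803 0.4137 0.0144] n [0.01 0.
top [297. 200.] 286 mean [0.5792 0.3539 0.0143] n [0.01 0.
scene [254. 205.] 178 mean [0.5777 0.3471 0.0143] n [ 0.01
scene [247. 209.] 47 mean [0.5805 0.3716 0.0158] n [-0.07 
scene [238. 218.] 216 mean [0.579  0.4075 0.0143] n [ 0.01
scene [230. 223.] 54 mean [0.5812 0.4321 0.0155] n [-0.09 
scene [219. 234.] 242 mean [0.58   0.4695 0.0144] n [ 0.  
scene [210. 239.] 65 mean [0.5828 0.4939 0.0159] n [-0.05 
button z None
```

```bash
python3 -c "
from h import *
print(env.sign_off())"
```

```text
the job is handed in; nothing more can be done
None
```

All three brass blanks lie flat and home in their own lanes with the clips down behind them, the ready button was pressed after that (the press peaked at about 50 N on the fingers, more than the 5 N needed), and the job is handed in at about 83 s.

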